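# Open a specimen canister and rack its blood tube

## Task

Unscrew the yellow cap of the specimen canister standing in the blue transport case (anticlockwise, a little under one full turn, so let go and take a fresh grip as needed), lift it off and set it down upright in the steel tray. Then take the purple-stoppered blood tube out of the opened canister and stand it in a free hole of the blue rack. Let neither cap nor tube drop, leave the canister standing in its pocket, and do not disturb the grey-capped canister or the two tubes already in the rack.

Things in the scene. Friction and masses are not known exactly. Their poses are not given: they have to be found in the camera images.
- case: Blue transport case without lid, 170 (its x) x 295 (its y) x 106 mm high, fixed, origin at the centre of its underside. Its dark insert (top 97 mm, pocket floor 35 mm above the bench) has two square pockets at y = +57.5 and -57.5 mm, each with a canister, either way round. The pockets keep the canisters from turning, with 1.5 mm of play each side.
- canister_rim (a point): Centre of the mouth of the yellow-capped canister (z up). Loose, white, about 350 g; 66 mm square body 78 mm tall, round threaded neck 22 mm tall, 40 mm outside and 33 mm inside diameter. Rim 100 mm above the canister's base, 135 mm above the bench. A 16 mm square well in the middle holds the tube, its stopper up to 5 mm off-centre.
- canister: The same canister: origin at the centre of its base, z up.
- cap_mid (a point): Centre, half-way up, of the yellow screw cap (z up, yaw turns with it): loose ribbed cylinder, 56 mm diameter, 49 mm tall, about 45 g. Screwed home, its lower edge is 116 mm and its top 165 mm above the bench.
- cap: The same cap, origin at the centre of its lower edge. Right-hand thread: turned anticlockwise (seen from above) it rises 10 mm per turn with little torque and comes free after 5.6 rad (0.9 turn) from the start, 9 mm up. Before that a pull lifts the canister; after that it lifts straight up, another 45 mm to clear the tube inside it.
- tube_mid (a point): Centre, half-way up, of the purple-stoppered blood tube (z towards the stopper): 13 mm diameter, round foot, 108 mm long in all; the stopper is the top 20 mm, 16 mm in diameter; about 18 g. It stands in the canister's well under the cap, 62 mm deep in the well, its top 24 mm above the canister's rim.
- tube: The same tube: origin at its foot, z towards the stopper.
- rack: Blue tube rack, 70 (its x) x 165 (its y) x 66 mm high, fixed, origin at the centre of its underside. Square 17.5 mm holes through two tiers: rows at x = -15, +15 mm, columns at y = -62.5, -37.5, -12.5, 12.5, 37.5, 62.5 mm. Floor under the holes at 4 mm; a standing tube's top is 112 mm above the bench. Both holes at y = -62.5 mm are taken, ten are free.
- tray: Shallow steel tray, 180 (its x) x 150 (its y) x 16 mm high, walls 3 mm, floor surface 5 mm above the bench, fixed to the bench, empty; origin at the centre of its underside.
- grey_mid (a point): Centre of the second canister, closed with a grey cap; same size, in the other pocket (130 mm tall overall). Bystander.
- tube_gold_mid (a point): Centre, half-way up, of the tube with orange stopper already in the rack at rack x = -15, y = -62.5 mm. Bystander.
- tube_green_mid (a point): Centre, half-way up, of the tube with green stopper already in the rack at rack x = +15, y = -62.5 mm. Bystander.
There are look-alikes about, which are no part of the job. Of the things shaped like the cap, the yellow one is meant.

How it is judged:
On the way, in this order (a step that is already met when the one before it is completed fails the run):
1. the yellow cap is unscrewed and lifted clear of the canister (z of cap in the frame of canister above 0.125 m and contact force between cap and canister below 0.1 N), for 0.1 s.
2. the cap stands in the tray, let go (x of cap in the frame of tray between -0.087 and 0.087 m and y of cap in the frame of tray between -0.072 and 0.072 m and z of cap in the frame of tray below 0.009 m and angle between cap's own z axis and vertical below 0.15 rad and contact force between the fingers and cap below 0.1 N), for 0.2 s.
At the end, for the whole second after the job is handed in: Cap stands skirt down on the tray floor (within 4 mm, tilt under 0.15 rad); purple tube stands in a free rack hole, foot within 6 mm of the rack floor (tilt under 0.2 rad); both at rest, let go; canister down in its pocket (within 5 mm, tilt under 0.1 rad) (x of cap in the frame of tray between -0.087 and 0.087 m and y of cap in the frame of tray between -0.072 and 0.072 m and z of cap in the frame of tray below 0.009 m and angle between cap's own z axis and vertical below 0.15 rad and linear speed of each of cap, tube below 0.02 m/s and x of tube in the frame of rack between -0.027 and 0.027 m and y of tube in the frame of rack between -0.076 and 0.076 m and z of tube in the frame of rack below 0.01 m and angle between tube's own z axis and vertical below 0.2 rad and z of canister in the frame of case below 0.04 m and angle between canister's own z axis and vertical below 0.1 rad); the robot touches nothing.
It fails at once if the canister is pulled more than 15 mm up out of its pocket (z of canister in the frame of case above 0.05 m).
It fails at once if the grey-capped canister is moved more than 15 mm (distance of grey_mid from where it was at the start of the episode above 0.015 m).
It fails at once if a tube already in the rack is moved more than 15 mm (distance of any of tube_gold_mid, tube_green_mid from where it was at the start of the episode above 0.015 m).
It fails at once if the cap is dropped (falls freely faster than 1.3 m/s, about 9 cm) (linear speed of cap above 1.3 m/s and contact force between the fingers and cap below 0.01 N).
It fails at once if the tube is dropped (falls freely faster than 1.3 m/s, about 9 cm) (linear speed of tube above 1.3 m/s and contact force between the fingers and tube below 0.01 N).
It also fails if it takes over 72 s, if anything falls off the work surface, if the arm or the gripper's body presses on something with over 40 N, if the wrist force passes 120 N, or if a joint passes its speed limit or range.

## Robot

A 6-joint arm with a two-finger parallel gripper is mounted at the origin on the work surface. World frame = base frame: x ahead of the robot, y to its left, z up, the work surface at z = 0. Lengths are in m, angles in rad, forces in N, time in s.
With the tool pointing down it reaches from about 0.225 to 0.875 m from the base axis. Payload 3.4 kg.
Tool frame: the origin (TCP) lies between the finger pads; the fingertips stand 11 mm ahead of it and the grasp point (between the pads) lies 8 mm behind it (tips_ahead is the distance from the TCP to the fingertips, in m); z points along the fingers, x is the direction in which the jaws open and shut, and the axes are right-handed (so a half turn about z gives the same grasp; the last joint's range is limited). The gripper opens to 85 mm and grips with 20 to 120 N. Pads are 22 mm wide; open, the fingers measure 114 mm over their backs; the gripper's body (76 mm by 85 mm) begins 54 mm behind the grasp point. The pads swing forward as they close: fully open they stand 13 mm farther back than shut.
Start: joints at [-1.276, 0.276, 1.505, -0, 1.361, -0.121], TCP at [0.232, -0.526, 0.242] pointing down, gripper open.
Joint ranges: [-2.89, 2.89], [-0.75, 2.08], [0.22, 2.7], [-1.18, 4.32], [0.11, 2.71], [-2.7, 2.7]. Speed limits (rad/s): [2.57, 2.57, 3.14, 3.14, 3.14, 3.14].

## Interface

Orientations are given as a unit quaternion [w, x, y, z].
In Python, from rig import get_state, get_image, sign_off, masks_of, tips_ahead gives the robot as it stands.
- The arm moves only by the tool play_rows, never from a script. Its argument "series" is a list of rows, each an object of numbers: "fingers": the closure, from -1 (fully open) to 1 (shut); "dx", "dy", "dz": the shift along the world's x, y, z in mm; "turn": the turn about the world's z in rad. A call has 1 to 20 rows; each row shifts and turns the pose as measured when the row begins; what a row does not reach is not made up. A row lasts 1/12 s, in which the tool goes at most 41.7 mm and 7.16 degrees, less where a joint would pass 70% of its speed; a pose out of reach is approached as far as the arm can. A call with a gripper value outside its range is refused whole. The fingers move at their own pace and stop on an object; "squeeze" is the grip in N (left out, the last holds). Time passes only in rows, so rows that do not move let the fingers close. It gives the time, the measured TCP pose, the force and the opening at its end, in the units of the state.
- get_state(): the state, without advancing time (a new reading comes with each control period).
- get_image(name): name is "side" or "top"; returns a dict with "pixels" (420x560x3 uint8, red, green, blue), "vfov" (degrees; the focal length in pixels is half the picture's height over the tangent of half this angle, whatever the lens; pixels are square), "cx", "cy" (the principal point, pixels), "rvec" (rotation vector, rad) and "tvec" (3), from world to camera coordinates, as OpenCV has them. Camera axes: x right, y down, z forward; pixel columns grow to the right and rows downward; lengths in m; the calibration is good to about 2 mm. A picture is of the moment at which its call begins. There is no depth.
- sign_off(): hands the job in, once; it reports no verdict.
Trained networks look in a picture, given as the dict that the camera call returned (one of the last four; its "shot" number tells which), for a name from the list of things; names that differ only in an ending like _2 or _b are one class to them, and where a whole thing is asked for, a point or a joint stands for the part that bears it (a point fixed in the world has none). Each returns a list of dicts, best first, with "p" (0 to 1); they miss things now and then, are a little off and sometimes report something else, mostly with a low value. They report only what shows in the picture. A call takes as long as a camera call. They do not tell look-alikes from the thing itself.
- masks_of(picture, label): "region" (420x560 bool, what is visible of it) and "xy" ([column, row] in pixels, amid what is visible of it).
The state is a dict: "clock": time; "qpos": joint angles; "qd": joint speeds; "effort": joint torques, N m; "position": TCP position; "ee_rot": TCP orientation; "contact_force": force on the tool from outside, world axes, zero at the start; "moment": the same for the moment, N m; "width": finger opening in m.
Only numpy, scipy, OpenCV 4.12 (cv2) and the standard library are available. Lean on these libraries where they do the work, as an engineer would, in place of code of your own. Each camera call takes 0.05 s, during which the arm holds its last target. There are 200 camera calls.

## Working session

There is one attempt and no reset: what is moved stays moved. The work goes in short steps, Python scripts to look and compute and a tool call to move; the robot and the scene stay as the last step left them, time stands still between calls to the robot, and variables do not carry over. Pictures are saved under pics/ and viewed, about 8 in all and at most 12, crops included, and the job is handed in when it is done.

Besides the shell and the picture viewer there is one more tool, called after "Emit:" by a JSON object that holds its "op" and its "data". play_rows: Moves the arm, as the interface text tells. Its arguments: {"type":"object","properties":{"series":{"type":"array"},"squeeze":{"type":"number"}},"required":["series"]}

```bash
ls; mkdir -p pics
cat > h.py <<'E'
import numpy as np, cv2
from rig import *
def cam(im):
    f=im["pixels"].shape[0]/2/np.tan(np.radians(im["vfov"])/2)
    K=np.array([[f,0,im["cx"]],[0,f,im["cy"]],[0,0,1]])
    R=cv2.Rodrigues(np.array(im["rvec"],float))[0]; return K,R,np.array(im["tvec"],float)
def proj(im,P):
    K,R,t=cam(im); q=(K@(R@np.atleast_2d(P).T+t[:,None])).T; return q[:,:2]/q[:,2:]
def atz(im,uv,z):
    K,R,t=cam(im); d=R.T@np.linalg.solve(K,[uv[0],uv[1],1]); c=-R.T@t; return c+d*(z-c[2])/d[2]
def tri(i1,p1,i2,p2):
    A=[];b=[]
    for im,p in((i1,p1),(i2,p2)):
        K,R,t=cam(im); d=R.T@np.linalg.solve(K,[p[0],p[1],1]); d/=np.linalg.norm(d); M=np.eye(3)-np.outer(d,d); A.append(M); b.append(M@(-R.T@t))
    return np.linalg.solve(sum(A),sum(b))
def save(im,name,box=None,s=1):
    p=im["pixels"][...,::-1]
    if box: p=p[box[1]:box[3],box[0]:box[2]]
    cv2.imwrite("pics/"+name,cv2.resize(p,None,fx=s,fy=s,interpolation=cv2.INTER_CUBIC))
E
python3 - <<'E'
from h import *
s,t=get_image("side"),get_image("top")
save(s,"s0.png",None,1.4);save(t,"t0.png",None,1.4)
for im,n in((s,"side"),(t,"top")):
    K,R,tv=cam(im);print(n,K[0,0],-R.T@tv, R[2])
    for l in("cap","case","rack","tray","grey_mid","tube_gold_mid","tube_green_mid","canister"):
        print(n,l,[(round(d["p"],2),np.round(d["xy"]).tolist(),int(d["region"].sum())) for d in masks_of(im,l)])
print(get_state())
E
```

```text
pics
side 511.5976607354375 [ 0.46002828 -1.10269713  0.93591403] [ 0.01052893  0.79926259 -0.60088972]
side cap [(0.69, [322.0, 187.0], 472), (0.56, [259.0, 202.0], 417)]
side case [(0.56, [316.0, 237.0], 5038)]
side rack [(0.78, [293.0, 325.0], 2208)]
side tray [(0.6, [292.0, 172.0], 1188)]
side grey_mid [(0.78, [314.0, 218.0], 790)]
side tube_gold_mid [(0.42, [290.0, 326.0], 112), (0.4, [307.0, 324.0], 126)]
side tube_green_mid [(0.42, [306.0, 326.0], 143)]
side canister [(0.51, [330.0, 197.0], 73)]
top 436.79382234672585 [ 0.41918741 -0.03096864  1.07700207] [ 5.74540748e-02 -1.72189847e-04 -9.98348135e-01]
top cap [(0.65, [210.0, 241.0], 462), (0.55, [235.0, 158.0], 665)]
top case [(0.57, [268.0, 170.0], 8350)]
top rack [(0.64, [399.0, 206.0], 2114)]
top tray [(0.69, [132.0, 190.0], 4736)]
top grey_mid [(0.69, [293.0, 170.0], 908)]
top tube_gold_mid [(0.63, [436.0, 208.0], 92), (0.32, [238.0, 155.0], 615)]
top tube_green_mid []
top canister [(0.7, [247.0, 170.0], 306)]
{'clock': 0.9, 'qpos': array([-1.27595858e+00,  2.75835620e-01,  1.50487825e+00, -1.41896789e-05,
        1.36069928e+00, -1.20999357e-01]), 'qd': array([ 9.87563612e-04, -1.05673575e-03,  1.81467491e-03, -9.34257182e-04,
       -4.20905120e-05, -6.61725882e-04]), 'effort': array([ 4.30266909e-04, -4.16636181e+01, -2.46102208e+01,  3.93229975e-04,
        8.33076797e-05,  1.49388427e-05]), 'position': array([ 0.23227589, -0.52603589,  0.24237345]), 'ee_rot': array([ 6.30308959e-05,  8.37842028e-01, -5.45912748e-01,  6.42736993e-05]), 'contact_force': array([-0.6608679 , -0.33817406,  0.53311562]), 'moment': array([-0.06745451, -0.03652638,  0.00312841]), 'width': 0.0853200937335121}
```

View pics/s0.png

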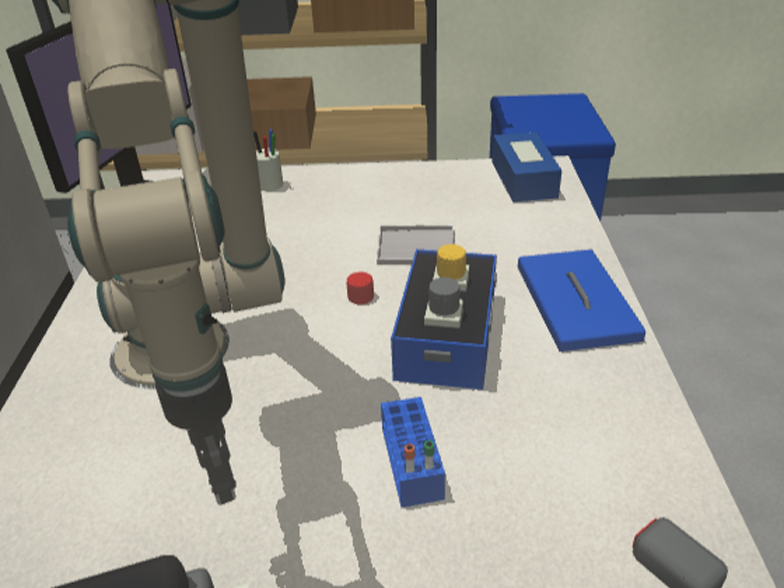

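View pics/t0.png

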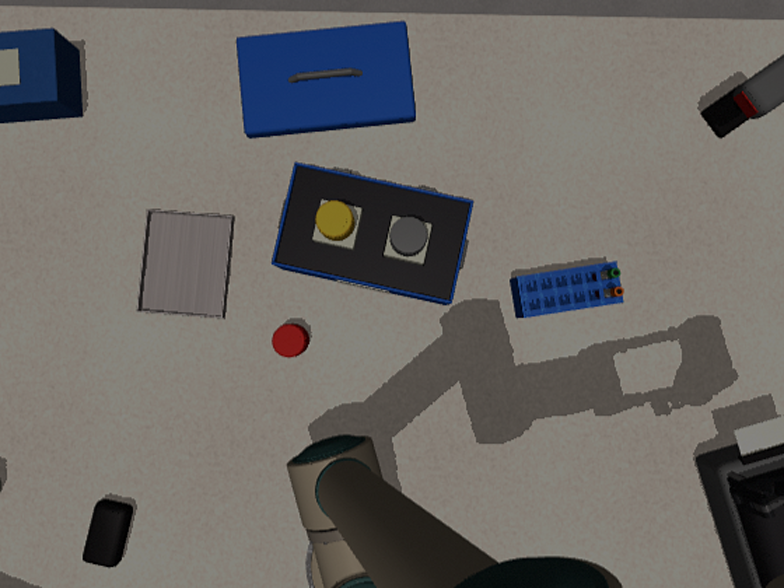

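The pictures show the yellow cap at about (238,156) in top and (322,187) in side, both in unscaled pixels. It sits on the left/far canister of the case. The red cap at (208,242)/(257,205) stands loose on the bench and is a look-alike, so yellow is the target. Next I fit poses with the known shapes.

```bash
cat >> h.py <<'E'
from scipy.optimize import minimize
def render(im,P,S=4):
    m=np.zeros((420*S,560*S),np.uint8); h=cv2.convexHull(((proj(im,P)+.5)*S-.5).astype(np.float32))
    cv2.fillConvexPoly(m,np.round(h*16).astype(np.int32),255,shift=4)
    return cv2.resize(m,(560,420),interpolation=cv2.INTER_AREA)/255.
def box(a,b,h0,h1): return lambda p: np.array([[p[0]+np.cos(p[2])*x-np.sin(p[2])*y,p[1]+np.sin(p[2])*x+np.cos(p[2])*y,z] for x in(-a/2,a/2) for y in(-b/2,b/2) for z in(h0,h1)])
def cyl(d,h0,h1):
    A=np.linspace(0,2*np.pi,40); return lambda p: np.array([[p[0]+d/2*np.cos(a),p[1]+d/2*np.sin(a),z] for a in A for z in(h0,h1)])
def fit(pairs,shape,p0,step):
    f=lambda p:sum(np.abs(render(im,shape(p))-m).sum() for im,m in pairs)
    sx=np.array([p0]+[np.array(p0)+np.eye(len(p0))[i]*step[i] for i in range(len(p0))])
    r=minimize(f,p0,method="Nelder-Mead",options=dict(initial_simplex=sx,xatol=1e-4,fatol=.1)); return r.x,r.fun
def hsv(im): return cv2.cvtColor(im["pixels"],cv2.COLOR_RGB2HSV)
def blob(m,uv,close=0):
    m=m.astype(np.uint8)
    if close: m=cv2.morphologyEx(m,cv2.MORPH_CLOSE,np.ones((close,close)))
    n,L,st,c=cv2.connectedComponentsWithStats(m)
    k=1+np.argmin([np.hypot(*(c[i]-uv))+(1e3 if st[i,4]<60 else 0) for i in range(1,n)]); return (L==k).astype(float)
E
python3 - <<'E'
from h import *
s,t=get_image("side"),get_image("top")
Y=lambda im:cv2.inRange(hsv(im),(18,120,60),(34,255,255))>0
B=lambda im:cv2.inRange(hsv(im),(105,120,25),(125,255,255))>0
ms,mt=blob(Y(s),(322,187),3),blob(Y(t),(238,156),3)
for nm,pr in(("both",[(s,ms),(t,mt)]),("s",[(s,ms)]),("t",[(t,mt)])):
    print("cap",nm,fit(pr,cyl(.056,.116,.165),list(atz(t,(238,156),.16)[:2]),[.01,.01]),ms.sum(),mt.sum())
bs,bt=blob(B(s),(293,325),5),blob(B(t),(403,206),5)
p0=list(atz(t,(403,206),.06)[:2])+[.12]
for nm,pr in(("both",[(s,bs),(t,bt)]),("s",[(s,bs)]),("t",[(t,bt)])):
    print("rack",nm,fit(pr,box(.07,.165,0,.066),p0,[.01,.01,.1]),bs.sum(),bt.sum())
mt=masks_of(t,"tray")[0]["region"].astype(float)
print("tray",fit([(t,mt)],box(.18,.15,0,.016),list(atz(t,(132,190),.01)[:2])+[0.],[.01,.01,.1]),mt.sum())
# case from full mask
ct=masks_of(t,"case")[0]["region"]; ct=blob(cv2.morphologyEx(ct.astype(np.uint8),cv2.MORPH_CLOSE,np.ones((25,25)))>0,(268,167))
print("case",fit([(t,ct)],box(.17,.295,0,.106),list(atz(t,(268,167),.1)[:2])+[-.2],[.01,.01,.1]),ct.sum())
o=np.hstack([cv2.resize(x["pixels"][b[1]:b[3],b[0]:b[2]],(390,390),interpolation=cv2.INTER_CUBIC) for x,b in((t,(190,115,340,265)),(t,(355,165,455,265)))])
cv2.imwrite("pics/c0.png",o[...,::-1])
E
```

```text
cap both (array([0.56943849, 0.06478341]), np.float64(125.11764705882352)) 442.0 583.0
cap s (array([0.56930662, 0.06724216]), np.float64(51.94117647058824)) 442.0 583.0
cap t (array([0.57019685, 0.06512557]), np.float64(70.47450980392156)) 442.0 583.0
rack both (array([ 0.47440603, -0.31748145,  0.16222132]), np.float64(1158.6039215686274)) 1678.0 2118.0
rack s (array([ 0.4706381 , -0.28633895,  0.1554114 ]), np.float64(828.2862745098039)) 1678.0 2118.0
rack t (array([ 0.47447937, -0.31893342,  0.16920051]), np.float64(231.9450980392157)) 1678.0 2118.0
tray (array([ 0.51044899,  0.3378089 , -0.06066051]), np.float64(86.28235294117647)) 4686.0
case (array([ 0.55889121,  0.00806038, -0.1989764 ]), np.float64(1713.3960784313724)) 8744.0
```

View pics/c0.png

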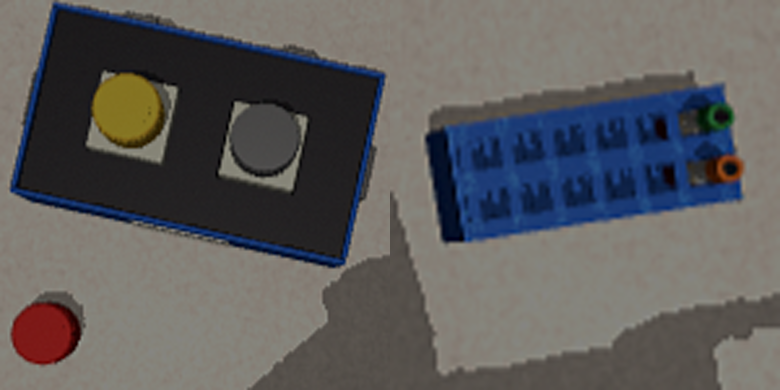

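Yellow is confirmed in the crop: it sits on the canister at the case's left pocket. The case pocket computed from the case pose, (0.570, 0.064), agrees with the cap fit at (0.570, 0.065). Now I move above it.

Emit:
{"op": "play_rows", "data": {"series": [{"fingers": -1,"dx": 19,"dy": 33,"dz": 2,"turn": -0.013},{"fingers": -1,"dx": 19,"dy": 33,"dz": 2,"turn": -0.013},{"fingers": -1,"dx": 19,"dy": 33,"dz": 2,"turn": -0.013},{"fingers": -1,"dx": 19,"dy": 33,"dz": 2,"turn": -0.013},{"fingers": -1,"dx": 19,"dy": 33,"dz": 2,"turn": -0.013},{"fingers": -1,"dx": 19,"dy": 33,"dz": 2,"turn": -0.013},{"fingers": -1,"dx": 19,"dy": 33,"dz": 2,"turn": -0.013},{"fingers": -1,"dx": 19,"dy": 33,"dz": 2,"turn": -0.013},{"fingers": -1,"dx": 19,"dy": 33,"dz": 0,"turn": -0.013},{"fingers": -1,"dx": 19,"dy": 33,"dz": 0,"turn": -0.013},{"fingers": -1,"dx": 19,"dy": 33,"dz": 0,"turn": -0.013},{"fingers": -1,"dx": 19,"dy": 33,"dz": 0,"turn": -0.013},{"fingers": -1,"dx": 19,"dy": 33,"dz": 0,"turn": -0.013},{"fingers": -1,"dx": 19,"dy": 33,"dz": 0,"turn": -0.013},{"fingers": -1,"dx": 19,"dy": 33,"dz": 0,"turn": -0.013},{"fingers": -1,"dx": 19,"dy": 33,"dz": 0,"turn": -0.013},{"fingers": -1,"dx": 0,"dy": 0,"dz": 0}], "squeeze": 80}}

```text
invalid input at $.series[16]: expected keys fingers, dx, dy, dz, turn
```

```bash
cat >> h.py <<'E'
def st():
    s=get_state(); w,x,y,z=s["ee_rot"]; yaw=np.arctan2(2*(x*y+w*z),1-2*(y*y+z*z))
    print("t%.2f"%s["clock"],"pos",np.round(s["position"],4),"yaw %.3f"%yaw,"q6 %.2f"%s["qpos"][5],"F",np.round(s["contact_force"],1),"M",np.round(s["moment"],2),"w %.4f"%s["width"]); return s
E
python3 -c "
from h import *
s=st();print(tips_ahead)"
```

```text
t1.10 pos [ 0.2323 -0.526   0.2423] yaw -1.155 q6 -0.12 F [0.5 0.2 0.1] M [-0.03  0.01  0.  ] w 0.0856
0.011
```

Emit:
{"op": "play_rows", "data": {"series": [{"fingers": -1,"dx": 19,"dy": 33,"dz": 2,"turn": -0.013},{"fingers": -1,"dx": 19,"dy": 33,"dz": 2,"turn": -0.013},{"fingers": -1,"dx": 19,"dy": 33,"dz": 2,"turn": -0.013},{"fingers": -1,"dx": 19,"dy": 33,"dz": 2,"turn": -0.013},{"fingers": -1,"dx": 19,"dy": 33,"dz": 2,"turn": -0.013},{"fingers": -1,"dx": 19,"dy": 33,"dz": 2,"turn": -0.013},{"fingers": -1,"dx": 19,"dy": 33,"dz": 2,"turn": -0.013},{"fingers": -1,"dx": 19,"dy": 33,"dz": 2,"turn": -0.013},{"fingers": -1,"dx": 19,"dy": 33,"dz": 0,"turn": -0.013},{"fingers": -1,"dx": 19,"dy": 33,"dz": 0,"turn": -0.013},{"fingers": -1,"dx": 19,"dy": 33,"dz": 0,"turn": -0.013},{"fingers": -1,"dx": 19,"dy": 33,"dz": 0,"turn": -0.013},{"fingers": -1,"dx": 19,"dy": 33,"dz": 0,"turn": -0.013},{"fingers": -1,"dx": 19,"dy": 33,"dz": 0,"turn": -0.013},{"fingers": -1,"dx": 19,"dy": 33,"dz": 0,"turn": -0.013},{"fingers": -1,"dx": 19,"dy": 33,"dz": 0,"turn": -0.013},{"fingers": -1,"dx": 0,"dy": 0,"dz": 0,"turn": 0}], "squeeze": 80}}

```text
clock: 2.52
position: [0.5447, 0.0252, 0.2606]
ee_rot: [-0.001, 0.77, -0.638, 0.005]
contact_force: [-0.3, -0.1, -0.1]
width: 0.0853
```

```bash
python3 -c "
from h import *
s=st()"
```

```text
t2.52 pos [0.5447 0.0252 0.2606] yaw -1.383 q6 1.31 F [-0.3 -0.1 -0.1] M [-0.02 -0.05  0.02] w 0.0853
```

Emit:
{"op": "play_rows", "data": {"series": [{"fingers": -1,"dx": 12,"dy": 20,"dz": 0,"turn": -0.1},{"fingers": -1,"dx": 12,"dy": 19,"dz": 0,"turn": -0.1},{"fingers": -1,"dx": 0,"dy": 0,"dz": 0,"turn": 0},{"fingers": -1,"dx": 0,"dy": 0,"dz": 0,"turn": 0}]}}

```text
clock: 2.85
position: [0.5698, 0.0682, 0.2601]
ee_rot: [-0.0, -0.702, 0.712, -0.005]
contact_force: [-0.5, -0.8, -0.3]
width: 0.0853
```

```bash
python3 -c "
from h import *
s=st()"
```

```text
t2.85 pos [0.5698 0.0682 0.2601] yaw -1.585 q6 1.59 F [-0.5 -0.8 -0.3] M [0.04 0.03 0.02] w 0.0853
```

Emit:
{"op": "play_rows", "data": {"series": [{"fingers": -1,"dx": 0,"dy": -3,"dz": -30,"turn": 0},{"fingers": -1,"dx": 0,"dy": 0,"dz": -30,"turn": 0},{"fingers": -1,"dx": 0,"dy": 0,"dz": -30,"turn": 0},{"fingers": -1,"dx": 0,"dy": 0,"dz": -20,"turn": 0},{"fingers": -1,"dx": 0,"dy": 0,"dz": -10,"turn": 0},{"fingers": -1,"dx": 0,"dy": 0,"dz": 0,"turn": 0},{"fingers": -1,"dx": 0,"dy": 0,"dz": 0,"turn": 0}]}}

```text
clock: 3.43
position: [0.5667, 0.0577, 0.1382]
ee_rot: [-0.001, -0.704, 0.71, -0.008]
contact_force: [0.3, 0.4, 1.2]
width: 0.085
```

```bash
python3 -c "
from h import *
s=st()"
```

```text
t3.43 pos [0.5667 0.0577 0.1382] yaw -1.580 q6 1.57 F [0.3 0.4 1.2] M [ 0.06 -0.05  0.04] w 0.0850
```

Emit:
{"op": "play_rows", "data": {"series": [{"fingers": -1,"dx": 3,"dy": 7,"dz": -1,"turn": 0},{"fingers": -1,"dx": 0,"dy": 0,"dz": 0,"turn": 0},{"fingers": -1,"dx": 0,"dy": 0,"dz": 0,"turn": 0},{"fingers": -0.6,"dx": 0,"dy": 0,"dz": 0,"turn": 0},{"fingers": 0,"dx": 0,"dy": 0,"dz": 0,"turn": 0}]}}

```text
clock: 3.85
position: [0.5723, 0.0638, 0.1417]
ee_rot: [0.002, -0.704, 0.71, -0.01]
contact_force: [0.1, 0.6, 0.4]
width: 0.0639
```

```bash
python3 -c "
from h import *
s=st()"
```

```text
t3.85 pos [0.5723 0.0638 0.1417] yaw -1.580 q6 1.58 F [0.1 0.6 0.4] M [-0.01 -0.   -0.02] w 0.0639
```

Emit:
{"op": "play_rows", "data": {"series": [{"fingers": 0,"dx": -2,"dy": 1,"dz": -3,"turn": 0},{"fingers": 0.2,"dx": 0,"dy": 0,"dz": 0,"turn": 0},{"fingers": 1,"dx": 0,"dy": 0,"dz": 0,"turn": 0},{"fingers": 1,"dx": 0,"dy": 0,"dz": 0,"turn": 0},{"fingers": 1,"dx": 0,"dy": 0,"dz": 0,"turn": 0},{"fingers": 1,"dx": 0,"dy": 0,"dz": 0,"turn": 0}]}}

```text
clock: 4.35
position: [0.572, 0.0648, 0.1419]
ee_rot: [0.004, -0.704, 0.71, -0.013]
contact_force: [-0.2, -0.1, 0.2]
width: 0.0548
```

```bash
python3 -c "
from h import *
s=st()"
```

```text
t4.35 pos [0.572  0.0648 0.1419] yaw -1.579 q6 1.59 F [-0.2 -0.1  0.2] M [ 0.01 -0.06 -0.  ] w 0.0548
```

Emit:
{"op": "play_rows", "data": {"series": [{"fingers": 1,"dx": 0,"dy": 0,"dz": 0.2,"turn": 0.06},{"fingers": 1,"dx": 0,"dy": 0,"dz": 0.2,"turn": 0.12},{"fingers": 1,"dx": 0,"dy": 0,"dz": 0.2,"turn": 0.12},{"fingers": 1,"dx": 0,"dy": 0,"dz": 0.2,"turn": 0.12},{"fingers": 1,"dx": 0,"dy": 0,"dz": 0.2,"turn": 0.12},{"fingers": 1,"dx": 0,"dy": 0,"dz": 0.2,"turn": 0.12}]}}

```text
clock: 4.85
position: [0.5723, 0.0667, 0.1424]
ee_rot: [-0.01, 0.902, -0.432, 0.01]
contact_force: [-0.7, 0.5, -0.2]
width: 0.0549
```

```bash
python3 -c "
from h import *
s=st()"
```

```text
t4.85 pos [0.5723 0.0667 0.1424] yaw -0.893 q6 0.88 F [-0.7  0.5 -0.2] M [ 0.02  0.03 -0.05] w 0.0549
```

Emit:
{"op": "play_rows", "data": {"series": [{"fingers": 1,"dx": 0,"dy": -0.2,"dz": 0.2,"turn": 0.12},{"fingers": 1,"dx": 0,"dy": -0.2,"dz": 0.2,"turn": 0.12},{"fingers": 1,"dx": 0,"dy": -0.2,"dz": 0.2,"turn": 0.12},{"fingers": 1,"dx": 0,"dy": -0.2,"dz": 0.2,"turn": 0.12},{"fingers": 1,"dx": 0,"dy": -0.2,"dz": 0.2,"turn": 0.12},{"fingers": 1,"dx": 0,"dy": 0,"dz": 0.2,"turn": 0.12},{"fingers": 1,"dx": 0,"dy": 0,"dz": 0.2,"turn": 0.12},{"fingers": 1,"dx": 0,"dy": 0,"dz": 0.2,"turn": 0.12},{"fingers": 1,"dx": 0,"dy": 0,"dz": 0.2,"turn": 0.12},{"fingers": 1,"dx": 0,"dy": 0,"dz": 0.2,"turn": 0.12},{"fingers": 1,"dx": 0,"dy": 0,"dz": 0.2,"turn": 0.12},{"fingers": 1,"dx": 0,"dy": 0,"dz": 0.2,"turn": 0.12},{"fingers": 1,"dx": 0,"dy": 0,"dz": 0.2,"turn": 0.12},{"fingers": 1,"dx": 0,"dy": 0,"dz": 0.2,"turn": 0.12},{"fingers": 1,"dx": 0,"dy": 0,"dz": 0.2,"turn": 0.12},{"fingers": 1,"dx": 0,"dy": 0,"dz": 0.2,"turn": 0.12},{"fingers": 1,"dx": 0,"dy": 0,"dz": 0.2,"turn": 0.12},{"fingers": 1,"dx": 0,"dy": 0,"dz": 0.2,"turn": 0.12},{"fingers": 1,"dx": 0,"dy": 0,"dz": 0,"turn": 0.06},{"fingers": 1,"dx": 0,"dy": 0,"dz": 0,"turn": 0}]}}

```text
clock: 6.52
position: [0.5663, 0.0665, 0.1463]
ee_rot: [-0.01, 0.757, 0.653, -0.014]
contact_force: [-1.1, -0.1, 0.3]
width: 0.0551
```

```bash
python3 -c "
from h import *
s=st()"
```

```text
t6.52 pos [0.5663 0.0665 0.1463] yaw 1.424 q6 -1.43 F [-1.1 -0.1  0.3] M [-0.02 -0.03 -0.02] w 0.0551
```

Emit:
{"op": "play_rows", "data": {"series": [{"fingers": 1,"dx": 0,"dy": 0,"dz": 0.2,"turn": 0.06},{"fingers": 1,"dx": 0,"dy": 0,"dz": 0.2,"turn": 0.12},{"fingers": 1,"dx": 0,"dy": 0,"dz": 0.2,"turn": 0.12},{"fingers": 1,"dx": 0,"dy": 0,"dz": 0.2,"turn": 0.12},{"fingers": 1,"dx": 0,"dy": 0,"dz": 0.2,"turn": 0.12},{"fingers": 1,"dx": 0,"dy": 0,"dz": 0.2,"turn": 0.12},{"fingers": 1,"dx": 0,"dy": 0,"dz": 0.2,"turn": 0.12},{"fingers": 1,"dx": 0,"dy": 0,"dz": 0.2,"turn": 0.12},{"fingers": 1,"dx": 0,"dy": 0,"dz": 0.2,"turn": 0.12},{"fingers": 1,"dx": 0,"dy": 0,"dz": 0,"turn": 0},{"fingers": 0.2,"dx": 0,"dy": 0,"dz": 0,"turn": 0},{"fingers": -0.2,"dx": 0,"dy": 0,"dz": 0,"turn": 0},{"fingers": -0.3,"dx": 0,"dy": 0,"dz": 0,"turn": 0}]}}

```text
clock: 7.6
position: [0.5666, 0.0635, 0.1479]
ee_rot: [-0.0, 0.332, 0.943, -0.019]
contact_force: [0.0, -0.8, -1.5]
width: 0.0555
```

```bash
python3 -c "
from h import *
s=st()
s,t=get_image('side'),get_image('top')
save(s,'s1.png',(260,130,390,260),5)"
```

```text
t7.60 pos [0.5666 0.0635 0.1479] yaw 2.466 q6 -2.44 F [ 0.  -0.8 -1.5] M [-0.1  -0.01 -0.01] w 0.0555
```

View pics/s1.png

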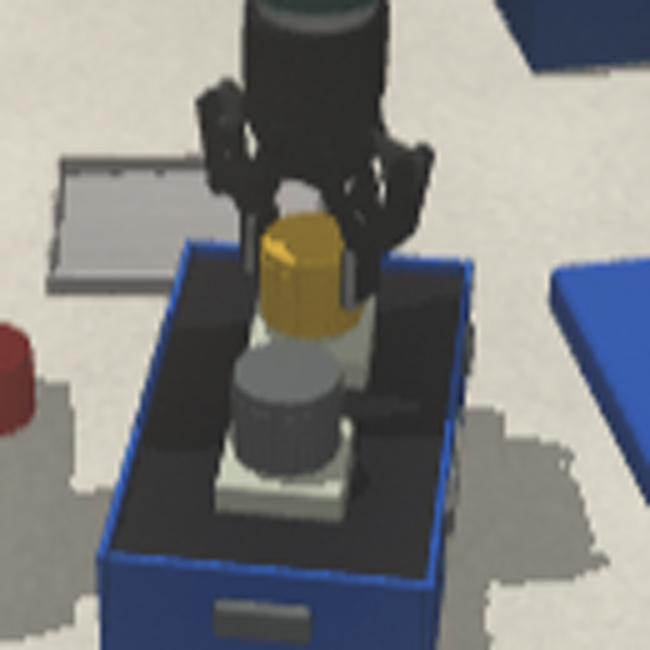

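The fingers hold and surround the yellow cap, which has risen. The canister body is still down in its pocket. Now I open, rewind and regrip.

Emit:
{"op": "play_rows", "data": {"series": [{"fingers": -0.6,"dx": 0,"dy": 0,"dz": 0,"turn": 0},{"fingers": -0.8,"dx": 1,"dy": 0,"dz": 0,"turn": 0},{"fingers": -0.8,"dx": 1,"dy": 0,"dz": 0,"turn": 0},{"fingers": -0.8,"dx": 0,"dy": 0,"dz": 0,"turn": -0.06},{"fingers": -0.8,"dx": 0,"dy": 0,"dz": 0,"turn": -0.12},{"fingers": -0.8,"dx": 0,"dy": 0,"dz": 0,"turn": -0.12},{"fingers": -0.8,"dx": 0,"dy": 0,"dz": 0,"turn": -0.12},{"fingers": -0.8,"dx": 0,"dy": 0,"dz": 0,"turn": -0.12},{"fingers": -0.8,"dx": 0,"dy": 0,"dz": 0,"turn": -0.12},{"fingers": -0.8,"dx": 0,"dy": 0,"dz": 0,"turn": -0.12},{"fingers": -0.8,"dx": 0,"dy": 0,"dz": 0,"turn": -0.12},{"fingers": -0.8,"dx": 0,"dy": 0,"dz": 0,"turn": -0.12},{"fingers": -0.8,"dx": 0,"dy": 0,"dz": 0,"turn": -0.12},{"fingers": -0.8,"dx": 0,"dy": 0,"dz": 0,"turn": -0.12},{"fingers": -0.8,"dx": 0,"dy": 0,"dz": 0,"turn": -0.12},{"fingers": -0.8,"dx": 0,"dy": 0,"dz": 0,"turn": -0.12},{"fingers": -0.8,"dx": 0,"dy": 0,"dz": 0,"turn": -0.12},{"fingers": -0.8,"dx": 0,"dy": 0,"dz": 0,"turn": -0.12},{"fingers": -0.8,"dx": 0,"dy": 0,"dz": 0,"turn": -0.06}]}}

```text
clock: 9.28
position: [0.5711, 0.066, 0.1489]
ee_rot: [-0.015, 0.957, 0.289, -0.01]
contact_force: [-0.3, 1.3, -0.3]
width: 0.077
```

```bash
python3 -c "
from h import *
s=st()"
```

```text
t9.28 pos [0.5711 0.066  0.1489] yaw 0.587 q6 -0.62 F [-0.3  1.3 -0.3] M [ 0.   -0.02 -0.01] w 0.0770
```

Emit:
{"op": "play_rows", "data": {"series": [{"fingers": -0.3,"dx": 0,"dy": 0,"dz": -4,"turn": 0},{"fingers": 0.2,"dx": 0,"dy": 0,"dz": 0,"turn": 0},{"fingers": 1,"dx": 0,"dy": 0,"dz": 0,"turn": 0},{"fingers": 1,"dx": 0,"dy": 0,"dz": 0,"turn": 0},{"fingers": 1,"dx": 0,"dy": 0,"dz": 0,"turn": 0},{"fingers": 1,"dx": 0,"dy": 0,"dz": 0,"turn": 0},{"fingers": 1,"dx": 0,"dy": 0,"dz": 0.2,"turn": 0.06},{"fingers": 1,"dx": 0,"dy": 0,"dz": 0.2,"turn": 0.12},{"fingers": 1,"dx": 0,"dy": 0,"dz": 0.2,"turn": 0.12},{"fingers": 1,"dx": 0,"dy": 0,"dz": 0.2,"turn": 0.12},{"fingers": 1,"dx": 0,"dy": 0,"dz": 0.2,"turn": 0.12},{"fingers": 1,"dx": 0,"dy": 0,"dz": 0.2,"turn": 0.12},{"fingers": 1,"dx": 0,"dy": 0,"dz": 0.2,"turn": 0.12},{"fingers": 1,"dx": 0,"dy": 0,"dz": 0.2,"turn": 0.12},{"fingers": 1,"dx": 0,"dy": 0,"dz": 0.2,"turn": 0.12},{"fingers": 1,"dx": 0,"dy": 0,"dz": 0.2,"turn": 0.12},{"fingers": 1,"dx": 0,"dy": 0,"dz": 0.2,"turn": 0.12},{"fingers": 1,"dx": 0,"dy": 0,"dz": 0.2,"turn": 0.12},{"fingers": 1,"dx": 0,"dy": 0,"dz": 0.2,"turn": 0.12},{"fingers": 1,"dx": 0,"dy": 0,"dz": 0.2,"turn": 0.12}]}}

```text
clock: 10.95
position: [0.5703, 0.0666, 0.1475]
ee_rot: [-0.004, 0.419, 0.908, -0.018]
contact_force: [-0.7, -1.3, 1.7]
width: 0.055
```

```bash
python3 -c "
from h import *
s=st()"
```

```text
t10.95 pos [0.5703 0.0666 0.1475] yaw 2.277 q6 -2.25 F [-0.7 -1.3  1.7] M [-0.    0.17  0.02] w 0.0550
```

Emit:
{"op": "play_rows", "data": {"series": [{"fingers": 1,"dx": 0,"dy": 0,"dz": 0.2,"turn": 0.12},{"fingers": 1,"dx": 0,"dy": 0,"dz": 0.2,"turn": 0.12},{"fingers": 1,"dx": 0,"dy": 0,"dz": 0.2,"turn": 0.06},{"fingers": 1,"dx": 0,"dy": 0,"dz": 3,"turn": 0},{"fingers": 1,"dx": 0,"dy": 0,"dz": 3,"turn": 0},{"fingers": 1,"dx": 0,"dy": 0,"dz": 0,"turn": 0},{"fingers": 1,"dx": 0,"dy": 0,"dz": 0,"turn": 0}]}}

```text
clock: 11.53
position: [0.5704, 0.0673, 0.1541]
ee_rot: [-0.002, 0.272, 0.962, -0.018]
contact_force: [0.5, -0.6, -0.9]
width: 0.0553
```

```bash
python3 -c "
from h import *
s=st()
s,t=get_image('side'),get_image('top')
save(s,'s2.png',(260,130,390,260),4)"
```

```text
t11.53 pos [0.5704 0.0673 0.1541] yaw 2.591 q6 -2.56 F [ 0.5 -0.6 -0.9] M [-0.02 -0.01  0.  ] w 0.0553
```

View pics/s2.png

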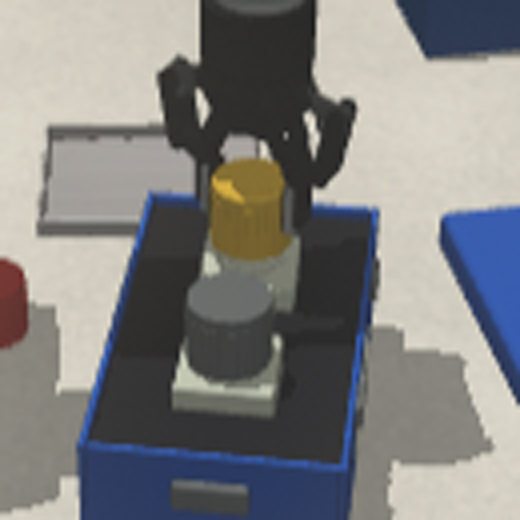

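The cap is clear of its seat: the wrist carries about 1 N, so not the canister, and the canister's white body is still in place. Lift straight up.

Emit:
{"op": "play_rows", "data": {"series": [{"fingers": 1,"dx": 0,"dy": 0,"dz": 6,"turn": 0},{"fingers": 1,"dx": 0,"dy": 0,"dz": 10,"turn": 0},{"fingers": 1,"dx": 0,"dy": 0,"dz": 12,"turn": 0},{"fingers": 1,"dx": 0,"dy": 0,"dz": 12,"turn": 0},{"fingers": 1,"dx": 0,"dy": 0,"dz": 12,"turn": 0},{"fingers": 1,"dx": 0,"dy": 0,"dz": 12,"turn": 0},{"fingers": 1,"dx": 0,"dy": 0,"dz": 12,"turn": 0},{"fingers": 1,"dx": 0,"dy": 0,"dz": 5,"turn": 0},{"fingers": 1,"dx": 0,"dy": 0,"dz": 0,"turn": 0},{"fingers": 1,"dx": 0,"dy": 0,"dz": 0,"turn": 0}]}}

```text
clock: 12.47
position: [0.5705, 0.0678, 0.2447]
ee_rot: [-0.0, 0.273, 0.962, -0.017]
contact_force: [0.1, -0.3, -0.7]
width: 0.0548
```

Run:
```python
from h import *
s=st()
s,t=get_image('side'),get_image('top')
save(s,'s3.png',(240,70,390,220),4)
Y=lambda im:cv2.inRange(hsv(im),(18,120,60),(34,255,255))>0
for im in(s,t):
  print([(round(d["p"],2),np.round(d["xy"],1).tolist(),int(d["region"].sum())) for d in masks_of(im,"tube_mid")])
  n,L,a,c=cv2.connectedComponentsWithStats(Y(im).astype(np.uint8)); print([(a[i,4],c[i].round(1)) for i in range(1,n) if a[i,4]>20])
P=cv2.inRange(hsv(s),(125,40,20),(165,255,255)); n,L,a,c=cv2.connectedComponentsWithStats(P); print("purple",[(a[i].tolist(),c[i].round(1)) for i in range(1,n) if a[i,4]>6])
```

```text
t12.47 pos [0.5705 0.0678 0.2447] yaw 2.589 q6 -2.57 F [ 0.1 -0.3 -0.7] M [ 0.02 -0.01  0.02] w 0.0548
[(0.64, [323.8, 184.6], 51), (0.64, [315.8, 219.6], 707)]
[(np.int32(434), array([322. , 153.1]))]
[(0.52, [123.7, 189.9], 3022)]
[(np.int32(152), array([241.4, 151.2]))]
purple [([18, 0, 103, 133, 8634], array([73.4, 60.4])), ([321, 180, 6, 8, 38], array([323.2, 183.8]))]
```

View pics/s3.png

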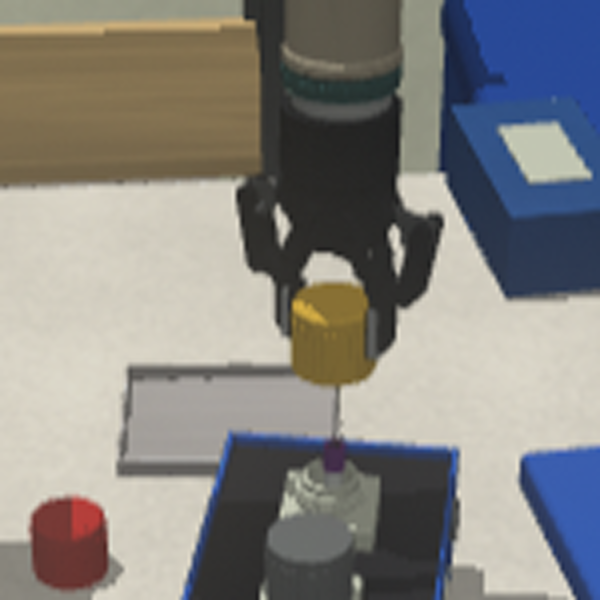

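The cap hangs clear in the gripper. The purple stopper is at about (323,184) in the raw side picture, standing in the open canister. Next the cap goes to the tray.

Emit:
{"op": "play_rows", "data": {"series": [{"fingers": 1,"dx": -2,"dy": 10,"dz": 0,"turn": 0},{"fingers": 1,"dx": -5,"dy": 22,"dz": 0,"turn": 0},{"fingers": 1,"dx": -5,"dy": 22,"dz": 0,"turn": 0},{"fingers": 1,"dx": -5,"dy": 22,"dz": 0,"turn": 0},{"fingers": 1,"dx": -5,"dy": 22,"dz": 0,"turn": 0},{"fingers": 1,"dx": -5,"dy": 22,"dz": 0,"turn": 0},{"fingers": 1,"dx": -5,"dy": 22,"dz": 0,"turn": 0},{"fingers": 1,"dx": -5,"dy": 22,"dz": 0,"turn": 0},{"fingers": 1,"dx": -5,"dy": 22,"dz": 0,"turn": 0},{"fingers": 1,"dx": -5,"dy": 22,"dz": -20,"turn": 0},{"fingers": 1,"dx": -5,"dy": 22,"dz": -20,"turn": 0},{"fingers": 1,"dx": -5,"dy": 22,"dz": -25,"turn": 0},{"fingers": 1,"dx": -2,"dy": 10,"dz": -25,"turn": 0},{"fingers": 1,"dx": 0,"dy": 0,"dz": -20,"turn": 0},{"fingers": 1,"dx": 0,"dy": 0,"dz": -15,"turn": 0},{"fingers": 1,"dx": 0,"dy": 0,"dz": 0,"turn": 0},{"fingers": 1,"dx": 0,"dy": 0,"dz": 0,"turn": 0}]}}

```text
clock: 14.08
position: [0.4959, 0.3523, 0.1037]
ee_rot: [-0.01, 0.273, 0.962, -0.019]
contact_force: [-0.0, 0.2, 0.2]
width: 0.0549
```

Run:
```python
from h import *
S=st();x,y,z=S["position"]
s,t=get_image('side'),get_image('top')
Y=lambda im:cv2.inRange(hsv(im),(18,120,60),(34,255,255))>0
m=blob(Y(s),proj(s,[x,y,z])[0],3)
f=lambda p:cyl(.056,p[1],p[1]+.049)([x,p[0]])
print(m.sum(),fit([(s,m)],lambda p:cyl(.056,p[1],p[1]+.049)([p[0],y]),[x,z-.024],[.005,.005]))
# tube: stopper top in side and top views
for im in(s,t):
  P=cv2.inRange(hsv(im),(125,40,20),(165,255,255)); n,L,a,c=cv2.connectedComponentsWithStats(P); print("purple",[(a[i].tolist(),c[i].round(1)) for i in range(1,n) if 6<a[i,4]<400])
save(t,'t3.png',(190,100,290,200),6)
```

```text
t14.08 pos [0.4959 0.3523 0.1037] yaw 2.589 q6 -2.07 F [-0.   0.2  0.2] M [ 0.01 -0.03 -0.04] w 0.0549
275.0 (array([0.49593805, 0.07973905]), np.float64(75.27843137254902))
purple [([321, 179, 6, 9, 44], array([323.1, 183.3]))]
purple [([234, 151, 9, 9, 53], array([238.1, 155.2]))]
```

View pics/t3.png

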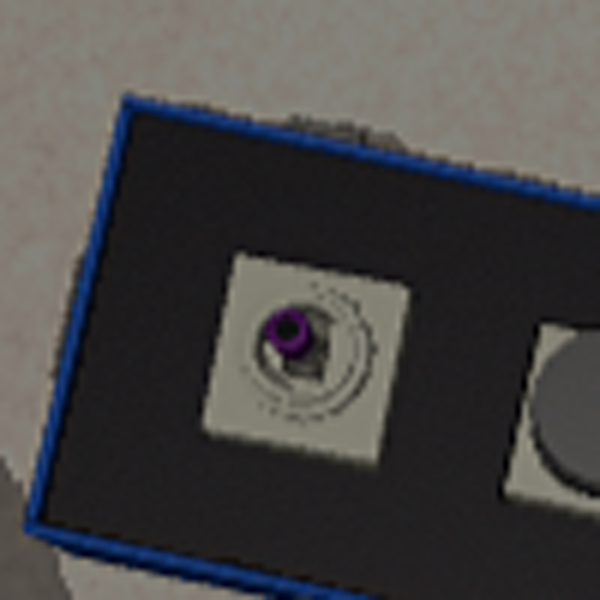

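The canister is open and its purple stopper sits at about (238,155) in top, off-centre in the neck. Now lower the cap.

Emit:
{"op": "play_rows", "data": {"series": [{"fingers": 1,"dx": 4,"dy": -4,"dz": -15,"turn": 0},{"fingers": 1,"dx": 4,"dy": -4,"dz": -15,"turn": 0},{"fingers": 1,"dx": 2,"dy": -2,"dz": -15,"turn": 0},{"fingers": 1,"dx": 0,"dy": 0,"dz": -10,"turn": 0},{"fingers": 1,"dx": 0,"dy": 0,"dz": -5,"turn": 0},{"fingers": 1,"dx": 0,"dy": 0,"dz": 0,"turn": 0},{"fingers": 1,"dx": 0,"dy": 0,"dz": 0,"turn": 0}]}}

```text
clock: 14.77
position: [0.5136, 0.3442, 0.0526]
ee_rot: [-0.003, 0.274, 0.962, -0.012]
contact_force: [-0.0, 0.4, -1.2]
width: 0.0549
```

```bash
python3 -c "
from h import *
s=st()"
```

```text
t14.77 pos [0.5136 0.3442 0.0526] yaw 2.586 q6 -2.09 F [-0.   0.4 -1.2] M [ 0.01  0.01 -0.04] w 0.0549
```

Emit:
{"op": "play_rows", "data": {"series": [{"fingers": 1,"dx": 0,"dy": 0,"dz": -8,"turn": 0},{"fingers": 1,"dx": 0,"dy": 0,"dz": -7,"turn": 0},{"fingers": 1,"dx": 0,"dy": 0,"dz": -4,"turn": 0},{"fingers": 1,"dx": 0,"dy": 0,"dz": -2,"turn": 0},{"fingers": 1,"dx": 0,"dy": 0,"dz": -1,"turn": 0}]}}

```text
clock: 15.18
position: [0.5149, 0.3455, 0.0315]
ee_rot: [-0.001, 0.274, 0.962, -0.01]
contact_force: [0.7, -0.6, -0.6]
width: 0.0548
```

```bash
python3 -c "
from h import *
s=st()"
```

```text
t15.18 pos [0.5149 0.3455 0.0315] yaw 2.586 q6 -2.09 F [ 0.7 -0.6 -0.6] M [ 0.01 -0.01 -0.02] w 0.0548
```

Emit:
{"op": "play_rows", "data": {"series": [{"fingers": 1,"dx": 0,"dy": 0,"dz": -1,"turn": 0},{"fingers": 1,"dx": 0,"dy": 0,"dz": -1,"turn": 0},{"fingers": 1,"dx": 0,"dy": 0,"dz": -1,"turn": 0}]}}

```text
clock: 15.43
position: [0.5148, 0.3456, 0.028]
ee_rot: [-0.001, 0.274, 0.962, -0.01]
contact_force: [-0.1, -0.0, 0.6]
width: 0.0548
```

```bash
python3 -c "
from h import *
s=st()"
```

```text
t15.43 pos [0.5148 0.3456 0.028 ] yaw 2.586 q6 -2.09 F [-0.1 -0.   0.6] M [0.03 0.02 0.04] w 0.0548
```

Emit:
{"op": "play_rows", "data": {"series": [{"fingers": 1,"dx": 0,"dy": 0,"dz": -1,"turn": 0},{"fingers": 1,"dx": 0,"dy": 0,"dz": -0.5,"turn": 0}]}}

```text
clock: 15.6
position: [0.5149, 0.3457, 0.0265]
ee_rot: [-0.001, 0.274, 0.962, -0.01]
contact_force: [0.1, -0.6, -1.5]
width: 0.0552
```

```bash
python3 -c "
from h import *
s=st()"
```

```text
t15.60 pos [0.5149 0.3457 0.0265] yaw 2.586 q6 -2.09 F [ 0.1 -0.6 -1.5] M [-0.03 -0.03  0.01] w 0.0552
```

Emit:
{"op": "play_rows", "data": {"series": [{"fingers": 1,"dx": 0,"dy": 0,"dz": -1,"turn": 0},{"fingers": 1,"dx": 0,"dy": 0,"dz": -1,"turn": 0}]}}

```text
clock: 15.77
position: [0.515, 0.3459, 0.026]
ee_rot: [-0.001, 0.274, 0.962, -0.009]
contact_force: [-1.3, -1.3, 7.7]
width: 0.0547
```

```bash
python3 -c "
from h import *
s=st()"
```

```text
t15.77 pos [0.515  0.3459 0.026 ] yaw 2.586 q6 -2.09 F [-1.3 -1.3  7.7] M [-0.35  0.51 -0.01] w 0.0547
```

Contact shows 7.7 N upward, so the cap is on the tray floor. Release and retreat.

Emit:
{"op": "play_rows", "data": {"series": [{"fingers": 0.3,"dx": 0,"dy": 0,"dz": 0,"turn": 0},{"fingers": -0.3,"dx": 0,"dy": 0,"dz": 0,"turn": 0},{"fingers": -1,"dx": 0,"dy": 0,"dz": 0,"turn": 0},{"fingers": -1,"dx": 0,"dy": 0,"dz": 0,"turn": 0},{"fingers": -1,"dx": 0,"dy": 0,"dz": 0,"turn": 0},{"fingers": -1,"dx": 0,"dy": 0,"dz": 0,"turn": 0},{"fingers": -1,"dx": 0,"dy": 0,"dz": 10,"turn": 0},{"fingers": -1,"dx": 0,"dy": 0,"dz": 20,"turn": 0},{"fingers": -1,"dx": 0,"dy": 0,"dz": 30,"turn": 0},{"fingers": -1,"dx": 0,"dy": 0,"dz": 40,"turn": 0},{"fingers": -1,"dx": 0,"dy": 0,"dz": 40,"turn": 0},{"fingers": -1,"dx": 0,"dy": 0,"dz": 40,"turn": 0},{"fingers": -1,"dx": 0,"dy": 0,"dz": 40,"turn": 0},{"fingers": -1,"dx": 0,"dy": 0,"dz": 10,"turn": 0},{"fingers": -1,"dx": 0,"dy": 0,"dz": 0,"turn": 0}]}}

```text
clock: 17.02
position: [0.5104, 0.3433, 0.2698]
ee_rot: [-0.002, 0.274, 0.962, -0.01]
contact_force: [0.2, -0.3, -0.8]
width: 0.0853
```

Run:
```python
from h import *
S=st()
s,t=get_image('side'),get_image('top')
Y=lambda im:cv2.inRange(hsv(im),(18,120,60),(34,255,255))>0
m=blob(Y(s),proj(s,[.515,.346,.03])[0],3)
print("cap",m.sum(),fit([(s,m)],lambda p:cyl(.056,.005,.054)(p),[.515,.346],[.005,.005]))
V=lambda im:cv2.inRange(hsv(im),(125,40,20),(170,255,255))
ms=blob(V(s),(323,183)); mt=blob(V(t),(238,155),5)
print(ms.sum(),mt.sum(),"tri",tri(s,(323.1,183.3),t,(238.1,155.2)))
for pr in([(s,ms),(t,mt)],[(s,ms)],[(t,mt)]): print(fit(pr,cyl(.016,.139,.159),[.568,.066],[.004,.004]))
# rack: refine
K,R,tv=cam(t)
B=lambda im:cv2.inRange(hsv(im),(100,110,20),(128,255,255))>0
bt=blob(B(t),(403,206),9); bs=blob(B(s),(293,325),9)
for pr in([(s,bs),(t,bt)],[(s,bs)],[(t,bt)]): print("rack",fit(pr,box(.07,.165,0,.066),[.474,-.319,.16],[.01,.01,.05]),bs.sum(),bt.sum())
o=np.hstack([cv2.resize(s["pixels"][270:370,250:350],(390,390),interpolation=cv2.INTER_CUBIC),cv2.resize(t["pixels"][165:265,355:455],(390,390),interpolation=cv2.INTER_CUBIC)])
x,y,a=.474,-.319,.165
for im,b,off in((s,(250,270),0),(t,(355,165),390)):
  for i in(-.015,.015):
    for j in(-.0375,-.0125,.0125,.0375,.0625):
      u=proj(im,[x+np.cos(a)*i-np.sin(a)*j,y+np.sin(a)*i+np.cos(a)*j,.066])[0]
      cv2.circle(o,(int(off+(u[0]-b[0]+.5)*3.9),int((u[1]-b[1]+.5)*3.9)),2,(255,255,0),-1)
cv2.imwrite("pics/r4.png",o[...,::-1])
```

```text
t17.02 pos [0.5104 0.3433 0.2698] yaw 2.586 q6 -2.10 F [ 0.2 -0.3 -0.8] M [-0.04 -0.06 -0.01] w 0.0853
cap 286.0 (array([0.51507199, 0.34585616]), np.float64(48.68627450980392))
300.0 58.0 tri [0.57257836 0.06557987 0.15157753]
(array([0.57320961, 0.06639356]), np.float64(359.57254901960783))
(array([0.5685, 0.069 ]), np.float64(352.4980392156863))
(array([0.57301136, 0.06635885]), np.float64(6.513725490196078))
rack (array([ 0.4745454 , -0.31813418,  0.16367093]), np.float64(400.6039215686274)) 2289.0 2278.0
rack (array([ 0.47389164, -0.30905304,  0.16187005]), np.float64(267.4705882352941)) 2289.0 2278.0
rack (array([ 0.47459727, -0.31920226,  0.16324779]), np.float64(77.94901960784313)) 2289.0 2278.0
```

View pics/r4.png

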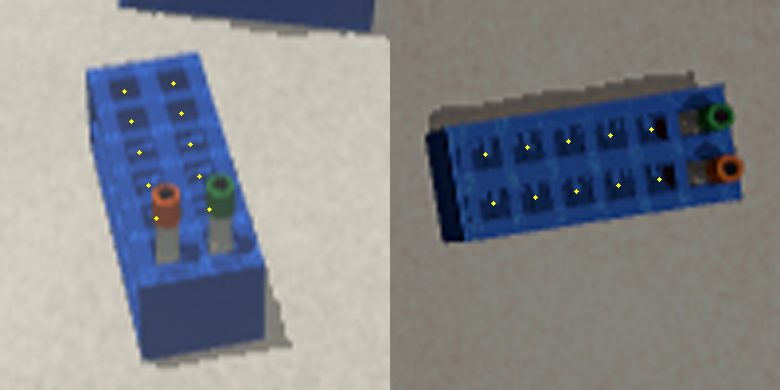

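The cap stands in the tray at (0.515, 0.346), and its silhouette matches a 5 mm base height. The rack-hole dots fit the ten free holes in both views to about 1 px, the two bystander tubes are untouched, and the purple stopper is at (0.573, 0.066). Now I move over the tube.

Emit:
{"op": "play_rows", "data": {"series": [{"fingers": -1,"dx": 2,"dy": -8,"dz": 0,"turn": -0.06},{"fingers": -1,"dx": 4,"dy": -17,"dz": 0,"turn": -0.12},{"fingers": -1,"dx": 4,"dy": -17,"dz": 0,"turn": -0.12},{"fingers": -1,"dx": 4,"dy": -17,"dz": 0,"turn": -0.12},{"fingers": -1,"dx": 4,"dy": -17,"dz": 0,"turn": -0.12},{"fingers": -1,"dx": 4,"dy": -17,"dz": 0,"turn": -0.12},{"fingers": -1,"dx": 4,"dy": -17,"dz": 0,"turn": -0.12},{"fingers": -1,"dx": 4,"dy": -17,"dz": 0,"turn": -0.12},{"fingers": -1,"dx": 4,"dy": -17,"dz": 0,"turn": -0.12},{"fingers": -1,"dx": 4,"dy": -17,"dz": 0,"turn": -0.12},{"fingers": -1,"dx": 4,"dy": -17,"dz": 0,"turn": -0.12},{"fingers": -1,"dx": 4,"dy": -17,"dz": 0,"turn": -0.12},{"fingers": -1,"dx": 4,"dy": -17,"dz": 0,"turn": -0.12},{"fingers": -1,"dx": 4,"dy": -17,"dz": 0,"turn": -0.12},{"fingers": -1,"dx": 3,"dy": -12,"dz": 0,"turn": -0.12},{"fingers": -0.8,"dx": 0,"dy": 0,"dz": 0,"turn": -0.12},{"fingers": -0.6,"dx": 0,"dy": 0,"dz": 0,"turn": -0.12},{"fingers": -0.4,"dx": 0,"dy": 0,"dz": 0,"turn": -0.12},{"fingers": -0.3,"dx": 0,"dy": 0,"dz": 0,"turn": -0.12},{"fingers": -0.3,"dx": 0,"dy": 0,"dz": 0,"turn": 0}], "squeeze": 40}}

```text
clock: 18.78
position: [0.5415, 0.0852, 0.2148]
ee_rot: [-0.046, 0.989, 0.137, -0.026]
contact_force: [-0.3, 0.5, 0.1]
width: 0.0554
```

```bash
python3 -c "
from h import *
s=st()"
```

```text
t18.78 pos [0.5415 0.0852 0.2148] yaw 0.277 q6 -0.32 F [-0.3  0.5  0.1] M [-0.06 -0.02 -0.02] w 0.0554
```

The combined turn and translate left the tool tilted about 0.1 rad and 55 mm low. I'll try a short reversed combination to see whether it undoes the tilt.

Emit:
{"op": "play_rows", "data": {"series": [{"fingers": -0.3,"dx": -2,"dy": 10,"dz": 10,"turn": 0.12},{"fingers": -0.3,"dx": -4,"dy": 17,"dz": 5,"turn": 0.12},{"fingers": -0.3,"dx": -4,"dy": 17,"dz": 5,"turn": 0.12},{"fingers": -0.3,"dx": -4,"dy": 17,"dz": 5,"turn": 0.12},{"fingers": -0.3,"dx": -4,"dy": 17,"dz": 5,"turn": 0.12},{"fingers": -0.3,"dx": 0,"dy": 0,"dz": 0,"turn": 0},{"fingers": -0.3,"dx": 0,"dy": 0,"dz": 0,"turn": 0}]}}

```text
clock: 19.37
position: [0.5155, 0.1642, 0.2325]
ee_rot: [-0.037, 0.896, 0.44, -0.052]
contact_force: [-0.5, 0.0, -0.5]
width: 0.0556
```

```bash
cat >> h.py <<'E'
def tilt(s):
    w,x,y,z=s["ee_rot"]; v=np.array([2*(x*z+w*y),2*(y*z-w*x)]); a=np.arctan2(2*(x*y+w*z),1-2*(y*y+z*z))
    print("tilt world",v.round(3),"along jaw %.3f across %.3f"%(v@[np.cos(a),np.sin(a)],v@[-np.sin(a),np.cos(a)]))
E
python3 -c "
from h import *
tilt(st())"
```

```text
t19.37 pos [0.5155 0.1642 0.2325] yaw 0.917 q6 -0.77 F [-0.5  0.  -0.5] M [-0.03 -0.1   0.03] w 0.0556
tilt world [-0.126  0.021] along jaw -0.060 across 0.113
```

Emit:
{"op": "play_rows", "data": {"series": [{"fingers": -0.3,"dx": 8,"dy": -14,"dz": 6,"turn": 0},{"fingers": -0.3,"dx": 8,"dy": -14,"dz": 6,"turn": 0},{"fingers": -0.3,"dx": 8,"dy": -14,"dz": 6,"turn": 0},{"fingers": -0.3,"dx": 8,"dy": -14,"dz": 6,"turn": 0},{"fingers": -0.3,"dx": 8,"dy": -14,"dz": 6,"turn": 0},{"fingers": -0.3,"dx": 8,"dy": -14,"dz": 6,"turn": 0},{"fingers": -0.3,"dx": 0,"dy": 0,"dz": 0,"turn": 0},{"fingers": -0.3,"dx": 0,"dy": 0,"dz": 0,"turn": 0}]}}

```text
clock: 20.03
position: [0.5602, 0.0713, 0.2593]
ee_rot: [-0.04, 0.896, 0.439, -0.062]
contact_force: [0.7, 0.4, -0.1]
width: 0.0555
```

```bash
python3 -c "
from h import *
tilt(st())"
```

```text
t20.03 pos [0.5602 0.0713 0.2593] yaw 0.915 q6 -0.92 F [ 0.7  0.4 -0.1] M [ 0.01 -0.04  0.07] w 0.0555
tilt world [-0.147  0.018] along jaw -0.075 across 0.127
```

Emit:
{"op": "play_rows", "data": {"series": [{"fingers": -0.3,"dx": 0,"dy": 0,"dz": 0,"turn": -0.12},{"fingers": -0.3,"dx": 0,"dy": 0,"dz": 0,"turn": -0.12},{"fingers": -0.3,"dx": 0,"dy": 0,"dz": 0,"turn": -0.12},{"fingers": -0.3,"dx": 0,"dy": 0,"dz": 0,"turn": -0.12},{"fingers": -0.3,"dx": 0,"dy": 0,"dz": 0,"turn": -0.12},{"fingers": -0.3,"dx": 0,"dy": 0,"dz": 0,"turn": -0.12},{"fingers": -0.3,"dx": 0,"dy": 0,"dz": 0,"turn": -0.12},{"fingers": -0.3,"dx": 0,"dy": 0,"dz": 0,"turn": -0.12},{"fingers": -0.3,"dx": 0,"dy": 0,"dz": 0,"turn": -0.12},{"fingers": -0.3,"dx": 0,"dy": 0,"dz": 0,"turn": -0.12},{"fingers": -0.3,"dx": 0,"dy": 0,"dz": 0,"turn": -0.12},{"fingers": -0.3,"dx": 0,"dy": 0,"dz": 0,"turn": -0.12},{"fingers": -0.3,"dx": 0,"dy": 0,"dz": 0,"turn": -0.12},{"fingers": -0.3,"dx": 0,"dy": 0,"dz": 0,"turn": -0.12},{"fingers": -0.3,"dx": 0,"dy": 0,"dz": 0,"turn": -0.12},{"fingers": -0.3,"dx": 0,"dy": 0,"dz": 0,"turn": -0.12},{"fingers": -0.3,"dx": 0,"dy": 0,"dz": 0,"turn": -0.12},{"fingers": -0.3,"dx": 0,"dy": 0,"dz": 0,"turn": -0.12}]}}

```text
clock: 21.53
position: [0.5413, 0.0796, 0.24]
ee_rot: [-0.084, 0.781, -0.619, -0.005]
contact_force: [-0.4, 0.2, 0.4]
width: 0.0557
```

```bash
python3 -c "
from h import *
tilt(st())"
```

```text
t21.53 pos [0.5413 0.0796 0.24  ] yaw -1.333 q6 1.22 F [-0.4  0.2  0.4] M [-0.08  0.05  0.  ] w 0.0557
tilt world [0.096 0.138] along jaw -0.112 across 0.126
```

Emit:
{"op": "play_rows", "data": {"series": [{"fingers": -0.3,"dx": 0,"dy": 0,"dz": 0,"turn": 0},{"fingers": -0.3,"dx": 0,"dy": 0,"dz": 0,"turn": 0},{"fingers": -0.3,"dx": 0,"dy": 0,"dz": 0,"turn": 0},{"fingers": -0.3,"dx": 0,"dy": 0,"dz": 0,"turn": 0}]}}

```text
clock: 21.87
position: [0.5373, 0.0817, 0.2377]
ee_rot: [-0.083, 0.783, -0.616, -0.008]
contact_force: [-0.5, -0.3, -0.4]
width: 0.0555
```

```bash
python3 -c "
from h import *
s=st();tilt(s);print(s['qpos'],s['qd'])"
```

```text
t21.87 pos [0.5373 0.0817 0.2377] yaw -1.327 q6 1.21 F [-0.5 -0.3 -0.4] M [-0.1   0.04  0.01] w 0.0555
tilt world [0.089 0.14 ] along jaw -0.114 across 0.120
[-0.07377586  0.17895654  1.66081007  0.15589067  1.22613034  1.21257512] [ 0.00227238  0.00327381  0.00642518  0.00254846  0.00284209 -0.02340505]
```

Emit:
{"op": "play_rows", "data": {"series": [{"fingers": -0.3,"dx": 0,"dy": 0,"dz": 20,"turn": 0},{"fingers": -0.3,"dx": 0,"dy": 0,"dz": 20,"turn": 0},{"fingers": -0.3,"dx": 0,"dy": 0,"dz": -20,"turn": 0},{"fingers": -0.3,"dx": 0,"dy": 0,"dz": -20,"turn": 0},{"fingers": -0.3,"dx": 0,"dy": 0,"dz": 0,"turn": 0}]}}

```text
clock: 22.28
position: [0.5388, 0.0815, 0.2384]
ee_rot: [-0.083, 0.785, -0.613, -0.008]
contact_force: [-1.1, 0.2, -0.3]
width: 0.0556
```

```bash
python3 -c "
from h import *
s=st();tilt(s);print(s['qpos'],s['qd'])"
```

```text
t22.28 pos [0.5388 0.0815 0.2384] yaw -1.319 q6 1.20 F [-1.1  0.2 -0.3] M [-0.06  0.09 -0.05] w 0.0556
tilt world [0.09  0.141] along jaw -0.114 across 0.122
[-0.07446162  0.1805756   1.65701024  0.15666818  1.22813551  1.20464824] [-0.00215048 -0.01861339 -0.05407801  0.00416884  0.03959736 -0.01080368]
```

Emit:
{"op": "play_rows", "data": {"series": [{"fingers": -0.3,"dx": 0,"dy": -20,"dz": 0,"turn": 0},{"fingers": -0.3,"dx": 0,"dy": -20,"dz": 0,"turn": 0},{"fingers": -0.3,"dx": 0,"dy": -20,"dz": 0,"turn": 0},{"fingers": -0.3,"dx": 0,"dy": -20,"dz": 0,"turn": 0},{"fingers": -0.3,"dx": 0,"dy": 0,"dz": 0,"turn": 0}]}}

```text
clock: 22.7
position: [0.5394, -0.0002, 0.2394]
ee_rot: [-0.083, 0.788, -0.61, -0.009]
contact_force: [-0.8, 0.5, 0.5]
width: 0.0554
```

```bash
python3 -c "
from h import *
s=st();tilt(s);print(s['qpos'],s['qd'])"
```

```text
t22.70 pos [ 5.394e-01 -2.000e-04  2.394e-01] yaw -1.310 q6 1.03 F [-0.8  0.5  0.5] M [-0.02  0.03  0.  ] w 0.0554
tilt world [0.087 0.143] along jaw -0.115 across 0.121
[-0.23538728  0.18453362  1.64946265  0.16776227  1.259579    1.0344479 ] [ 0.02098181 -0.00506512 -0.00705462  0.05772291  0.02490379  0.0136151 ]
```

Emit:
{"op": "play_rows", "data": {"series": [{"fingers": -0.3,"dx": 20,"dy": 0,"dz": 0,"turn": 0},{"fingers": -0.3,"dx": 20,"dy": 0,"dz": 0,"turn": 0},{"fingers": -0.3,"dx": 0,"dy": 0,"dz": 0,"turn": 0},{"fingers": -0.3,"dx": 0,"dy": 0,"dz": 0,"turn": 0}]}}

```text
clock: 23.03
position: [0.5808, -0.0005, 0.2412]
ee_rot: [-0.084, 0.788, -0.61, -0.01]
contact_force: [-0.4, 0.6, -0.2]
width: 0.0555
```

```bash
python3 -c "
from h import *
s=st();tilt(s);print(s['qpos'],s['qd'])"
```

```text
t23.03 pos [ 5.808e-01 -5.000e-04  2.412e-01] yaw -1.311 q6 1.06 F [-0.4  0.6 -0.2] M [-0.07  0.03 -0.01] w 0.0555
tilt world [0.087 0.145] along jaw -0.118 across 0.121
[-0.21955698  0.24549697  1.56322589  0.16784381  1.2825387   1.05537457] [ 0.00657147  0.02323248 -0.03793372  0.0109977  -0.01387062 -0.00082458]
```

Emit:
{"op": "play_rows", "data": {"series": [{"fingers": -0.3,"dx": 0,"dy": 0,"dz": 0,"turn": -0.12},{"fingers": -0.3,"dx": 0,"dy": 0,"dz": 0,"turn": -0.12},{"fingers": -0.3,"dx": 0,"dy": 0,"dz": 0,"turn": -0.12},{"fingers": -0.3,"dx": 0,"dy": 0,"dz": 0,"turn": -0.12},{"fingers": -0.3,"dx": 0,"dy": 0,"dz": 0,"turn": -0.12},{"fingers": -0.3,"dx": 0,"dy": 0,"dz": 0,"turn": -0.12},{"fingers": -0.3,"dx": 0,"dy": 0,"dz": 0,"turn": -0.12},{"fingers": -0.3,"dx": 0,"dy": 0,"dz": 0,"turn": -0.12}]}}

```text
clock: 23.7
position: [0.5745, 0.0033, 0.242]
ee_rot: [0.078, -0.4, 0.913, -0.028]
contact_force: [-0.3, -0.0, 0.2]
width: 0.0551
```

```bash
python3 -c "
from h import *
s=st();tilt(s);print(s['qpos'],s['qd'])"
```

```text
t23.70 pos [0.5745 0.0033 0.242 ] yaw -2.309 q6 2.17 F [-0.3 -0.   0.2] M [-0.08  0.08  0.  ] w 0.0551
tilt world [0.165 0.012] along jaw -0.120 across 0.114
[-0.13671013  0.19034924  1.63509611  0.03754424  1.15373619  2.16711989] [ 0.17298721 -0.03604584  0.038828   -0.2854184  -0.07219278  1.74720259]
```

Emit:
{"op": "play_rows", "data": {"series": [{"fingers": -0.3,"dx": 0,"dy": 17,"dz": 0,"turn": 0},{"fingers": -0.3,"dx": 0,"dy": 17,"dz": 0,"turn": 0},{"fingers": -0.3,"dx": 0,"dy": 17,"dz": 0,"turn": 0},{"fingers": -0.3,"dx": 0,"dy": 10,"dz": 0,"turn": 0},{"fingers": -0.3,"dx": 0,"dy": 0,"dz": 0,"turn": 0}]}}

```text
clock: 24.12
position: [0.5689, 0.0691, 0.2432]
ee_rot: [0.077, -0.399, 0.913, -0.027]
contact_force: [0.4, 1.0, 0.0]
width: 0.0554
```

```bash
python3 -c "
from h import *
s=st();tilt(s);print(s['qpos'],s['qd'])"
```

```text
t24.12 pos [0.5689 0.0691 0.2432] yaw -2.312 q6 2.30 F [0.4 1.  0. ] M [-0.02  0.11  0.01] w 0.0554
tilt world [0.162 0.013] along jaw -0.119 across 0.111
[-0.00939633  0.18898391  1.63332097  0.01563034  1.15701864  2.30372344] [ 0.00537055 -0.01297344  0.00970729 -0.01675556  0.00797617 -0.01277877]
```

Emit:
{"op": "play_rows", "data": {"series": [{"fingers": -0.3,"dx": 0,"dy": 25,"dz": 0,"turn": 0},{"fingers": -0.3,"dx": 0,"dy": 25,"dz": 0,"turn": 0},{"fingers": -0.3,"dx": 0,"dy": 25,"dz": 0,"turn": 0},{"fingers": -0.3,"dx": 0,"dy": 25,"dz": 0,"turn": 0},{"fingers": -0.3,"dx": 0,"dy": 25,"dz": 0,"turn": 0},{"fingers": -0.3,"dx": 0,"dy": 25,"dz": 0,"turn": 0}]}}

```text
clock: 24.62
position: [0.5667, 0.2174, 0.2441]
ee_rot: [0.075, -0.397, 0.914, -0.03]
contact_force: [0.0, 0.9, -0.1]
width: 0.0556
```

```bash
python3 -c "
from h import *
s=st();tilt(s);print(s['qpos'])"
```

```text
t24.62 pos [0.5667 0.2174 0.2441] yaw -2.316 q6 2.61 F [ 0.   0.9 -0.1] M [0.07 0.04 0.04] w 0.0556
tilt world [0.161 0.005] along jaw -0.113 across 0.115
[ 0.27420575  0.24527014  1.55519726 -0.04145446  1.18445107  2.60913603]
```

Emit:
{"op": "play_rows", "data": {"series": [{"fingers": -0.3,"dx": 0,"dy": -25,"dz": 0,"turn": 0},{"fingers": -0.3,"dx": 0,"dy": -25,"dz": 0,"turn": 0},{"fingers": -0.3,"dx": 0,"dy": -25,"dz": 0,"turn": 0},{"fingers": -0.3,"dx": 0,"dy": -25,"dz": 0,"turn": 0},{"fingers": -0.3,"dx": 0,"dy": -25,"dz": 0,"turn": 0}]}}

```text
clock: 25.03
position: [0.5644, 0.1002, 0.2437]
ee_rot: [0.076, -0.407, 0.91, -0.027]
contact_force: [-0.3, 0.3, 0.1]
width: 0.0558
```

```bash
python3 -c "
from h import *
s=st();tilt(s);print(s['qpos'])"
```

```text
t25.03 pos [0.5644 0.1002 0.2437] yaw -2.295 q6 2.35 F [-0.3  0.3  0.1] M [-0.03  0.06 -0.02] w 0.0558
tilt world [0.16  0.012] along jaw -0.115 across 0.112
[0.05203685 0.19040995 1.62974457 0.00402996 1.16080713 2.35173802]
```

Translation and turning behave cleanly in the present wrist range, and the remaining tilt (0.16 rad) holds still. I'll grip with it and allow for the tube's lean at the rack by measuring it there.

Emit:
{"op": "play_rows", "data": {"series": [{"fingers": 0.1,"dx": 3,"dy": -12,"dz": 0,"turn": 0},{"fingers": 0.1,"dx": 3,"dy": -12,"dz": -15,"turn": 0},{"fingers": 0.1,"dx": 2,"dy": -6,"dz": -20,"turn": 0},{"fingers": 0.1,"dx": 0,"dy": 0,"dz": -15,"turn": 0},{"fingers": 0.1,"dx": 0,"dy": 0,"dz": 0,"turn": 0},{"fingers": 0.1,"dx": 0,"dy": 0,"dz": 0,"turn": 0}], "squeeze": 30}}

```text
clock: 25.53
position: [0.5714, 0.0589, 0.1945]
ee_rot: [0.075, -0.404, 0.911, -0.031]
contact_force: [-0.6, -0.4, 0.4]
width: 0.0382
```

```bash
python3 -c "
from h import *
s=st();tilt(s)"
```

```text
t25.53 pos [0.5714 0.0589 0.1945] yaw -2.300 q6 2.28 F [-0.6 -0.4  0.4] M [ 0.01  0.04 -0.01] w 0.0382
tilt world [0.162 0.005] along jaw -0.111 across 0.117
```

Emit:
{"op": "play_rows", "data": {"series": [{"fingers": 0.1,"dx": 1,"dy": 6,"dz": 0,"turn": 0},{"fingers": 0.1,"dx": 0,"dy": 0,"dz": -10,"turn": 0},{"fingers": 0.1,"dx": 0,"dy": 0,"dz": -10,"turn": 0},{"fingers": 0.1,"dx": 0,"dy": 0,"dz": -8,"turn": 0},{"fingers": 0.1,"dx": 0,"dy": 0,"dz": -4,"turn": 0},{"fingers": 0.1,"dx": 0,"dy": 0,"dz": 0,"turn": 0},{"fingers": 0.1,"dx": 0,"dy": 0,"dz": 0,"turn": 0}]}}

```text
clock: 26.12
position: [0.5734, 0.0667, 0.1623]
ee_rot: [0.077, -0.405, 0.91, -0.031]
contact_force: [-0.3, -0.2, 1.6]
width: 0.0385
```

```bash
python3 -c "
from h import *
s=st();tilt(s)"
```

```text
t26.12 pos [0.5734 0.0667 0.1623] yaw -2.297 q6 2.29 F [-0.3 -0.2  1.6] M [0.01 0.13 0.02] w 0.0385
tilt world [0.166 0.005] along jaw -0.114 across 0.120
```

Good alignment. Lower 9 mm and take a look before closing.

Emit:
{"op": "play_rows", "data": {"series": [{"fingers": 0.2,"dx": 0,"dy": 0,"dz": -5,"turn": 0},{"fingers": 0.2,"dx": 0,"dy": 0,"dz": -3,"turn": 0},{"fingers": 0.2,"dx": 0,"dy": 0,"dz": 0,"turn": 0}]}}

```text
clock: 26.37
position: [0.5738, 0.0668, 0.1539]
ee_rot: [0.077, -0.405, 0.91, -0.032]
contact_force: [0.5, -0.9, 0.6]
width: 0.034
```

```bash
python3 -c "
from h import *
s=st();tilt(s)
s=get_image('side');save(s,'s5.png',(280,130,370,220),6)"
```

```text
t26.37 pos [0.5738 0.0668 0.1539] yaw -2.296 q6 2.29 F [ 0.5 -0.9  0.6] M [-0.    0.11  0.01] w 0.0340
tilt world [0.167 0.005] along jaw -0.114 across 0.121
```

View pics/s5.png

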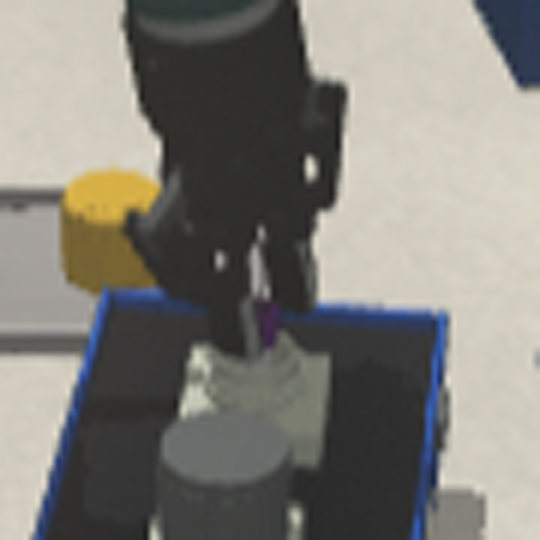

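The stopper is between the fingers at about (325,184) in raw pixels. The tips are just above the rim, and the yellow cap stands in the tray behind. Close.

Emit:
{"op": "play_rows", "data": {"series": [{"fingers": 0.5,"dx": 0,"dy": 0,"dz": 0,"turn": 0},{"fingers": 1,"dx": 0,"dy": 0,"dz": 0,"turn": 0},{"fingers": 1,"dx": 0,"dy": 0,"dz": 0,"turn": 0},{"fingers": 1,"dx": 0,"dy": 0,"dz": 0,"turn": 0},{"fingers": 1,"dx": 0,"dy": 0,"dz": 0,"turn": 0},{"fingers": 1,"dx": 0,"dy": 0,"dz": 0,"turn": 0}]}}

```text
clock: 26.92
position: [0.5733, 0.0659, 0.1546]
ee_rot: [0.077, -0.406, 0.91, -0.032]
contact_force: [-0.2, 0.2, -0.3]
width: 0.0153
```

```bash
python3 -c "
from h import *
s=st();tilt(s)"
```

```text
t26.92 pos [0.5733 0.0659 0.1546] yaw -2.296 q6 2.29 F [-0.2  0.2 -0.3] M [-0.1   0.16  0.05] w 0.0153
tilt world [0.166 0.004] along jaw -0.113 across 0.121
```

Emit:
{"op": "play_rows", "data": {"series": [{"fingers": 1,"dx": 0,"dy": 0,"dz": 4,"turn": 0},{"fingers": 1,"dx": 0,"dy": 0,"dz": 8,"turn": 0},{"fingers": 1,"dx": 0,"dy": 0,"dz": 8,"turn": 0},{"fingers": 1,"dx": 0,"dy": 0,"dz": 8,"turn": 0},{"fingers": 1,"dx": 0,"dy": 0,"dz": 8,"turn": 0},{"fingers": 1,"dx": 0,"dy": 0,"dz": 8,"turn": 0},{"fingers": 1,"dx": 0,"dy": 0,"dz": 8,"turn": 0},{"fingers": 1,"dx": 0,"dy": 0,"dz": 10,"turn": 0},{"fingers": 1,"dx": 0,"dy": 0,"dz": 12,"turn": 0},{"fingers": 1,"dx": 0,"dy": 0,"dz": 14,"turn": 0},{"fingers": 1,"dx": 0,"dy": 0,"dz": 14,"turn": 0},{"fingers": 1,"dx": 0,"dy": 0,"dz": 14,"turn": 0},{"fingers": 1,"dx": 0,"dy": 0,"dz": 14,"turn": 0},{"fingers": 1,"dx": 0,"dy": 0,"dz": 6,"turn": 0},{"fingers": 1,"dx": 0,"dy": 0,"dz": 0,"turn": 0},{"fingers": 1,"dx": 0,"dy": 0,"dz": 0,"turn": 0}]}}

```text
clock: 28.25
position: [0.5745, 0.0668, 0.3087]
ee_rot: [0.082, -0.405, 0.91, -0.034]
contact_force: [0.0, -0.2, 0.1]
width: 0.0151
```

```bash
python3 -c "
from h import *
s=st();tilt(s)
s=get_image('side');save(s,'s6.png',(270,90,380,220),5)"
```

```text
t28.25 pos [0.5745 0.0668 0.3087] yaw -2.296 q6 2.29 F [ 0.  -0.2  0.1] M [ 0.02  0.11 -0.  ] w 0.0151
tilt world [0.177 0.005] along jaw -0.121 across 0.129
```

View pics/s6.png

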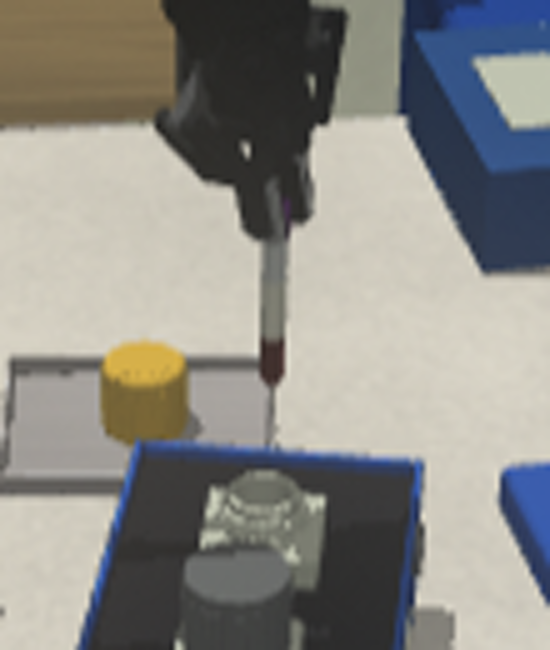

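The tube is out and hangs almost vertical. The foot is at (324,166) raw, the canister stands with its neck empty, and the cap is upright in the tray. Now carry it to the rack.

Emit:
{"op": "play_rows", "data": {"series": [{"fingers": 1,"dx": -2,"dy": -8,"dz": 0,"turn": 0},{"fingers": 1,"dx": -5,"dy": -18,"dz": 0,"turn": 0},{"fingers": 1,"dx": -5,"dy": -18,"dz": 0,"turn": 0},{"fingers": 1,"dx": -5,"dy": -18,"dz": 0,"turn": 0},{"fingers": 1,"dx": -5,"dy": -18,"dz": 0,"turn": 0},{"fingers": 1,"dx": -5,"dy": -18,"dz": 0,"turn": 0},{"fingers": 1,"dx": -5,"dy": -18,"dz": 0,"turn": 0},{"fingers": 1,"dx": -5,"dy": -18,"dz": 0,"turn": 0},{"fingers": 1,"dx": -5,"dy": -18,"dz": 0,"turn": 0},{"fingers": 1,"dx": -5,"dy": -18,"dz": 0,"turn": 0},{"fingers": 1,"dx": -5,"dy": -18,"dz": 0,"turn": 0},{"fingers": 1,"dx": -5,"dy": -18,"dz": 0,"turn": 0},{"fingers": 1,"dx": -5,"dy": -18,"dz": 0,"turn": 0},{"fingers": 1,"dx": -5,"dy": -18,"dz": 0,"turn": 0},{"fingers": 1,"dx": -5,"dy": -18,"dz": 0,"turn": 0},{"fingers": 1,"dx": -5,"dy": -18,"dz": 0,"turn": 0},{"fingers": 1,"dx": -5,"dy": -18,"dz": 0,"turn": 0},{"fingers": 1,"dx": -5,"dy": -18,"dz": 0,"turn": 0},{"fingers": 1,"dx": -2,"dy": -8,"dz": 0,"turn": 0},{"fingers": 1,"dx": 0,"dy": 0,"dz": 0,"turn": 0}]}}

```text
clock: 29.97
position: [0.4633, -0.2742, 0.2854]
ee_rot: [0.065, -0.406, 0.911, -0.021]
contact_force: [-0.3, 0.5, -0.0]
width: 0.0156
```

```bash
python3 -c "
from h import *
s=st();tilt(s)"
```

```text
t29.97 pos [ 0.4633 -0.2742  0.2854] yaw -2.300 q6 1.55 F [-0.3  0.5 -0. ] M [-0.06  0.12  0.01] w 0.0156
tilt world [0.135 0.015] along jaw -0.102 across 0.091
```

Emit:
{"op": "play_rows", "data": {"series": [{"fingers": 1,"dx": 5,"dy": -2,"dz": -15,"turn": 0},{"fingers": 1,"dx": 5,"dy": -2,"dz": -15,"turn": 0},{"fingers": 1,"dx": 5,"dy": 0,"dz": -15,"turn": 0},{"fingers": 1,"dx": 4,"dy": 0,"dz": -15,"turn": 0},{"fingers": 1,"dx": 0,"dy": 0,"dz": -10,"turn": 0},{"fingers": 1,"dx": 0,"dy": 0,"dz": 0,"turn": 0},{"fingers": 1,"dx": 0,"dy": 0,"dz": 0,"turn": 0}]}}

```text
clock: 30.55
position: [0.4816, -0.2732, 0.2104]
ee_rot: [0.065, -0.405, 0.912, -0.017]
contact_force: [0.3, -0.5, -0.3]
width: 0.015
```

Run:
```python
from h import *
S=st();tilt(S)
s,t=get_image('side'),get_image('top')
for im in(s,t):
  print([(round(d["p"],2),np.round(d["xy"],1).tolist(),int(d["region"].sum())) for d in masks_of(im,"tube_mid")])
x,y,a=.4745,-.319,.163
H=[]
for i in(-.015,.015):
  for j in(-.0375,-.0125,.0125,.0375,.0625): H.append([x+np.cos(a)*i-np.sin(a)*j,y+np.sin(a)*i+np.cos(a)*j,.066])
o=[]
p=S["position"]; foot=np.array([p[0],p[1],p[2]-.1037]); print("foot nominal",foot, proj(s,foot),proj(t,foot))
for im,c in((s,proj(s,H[8])[0]),(t,proj(t,H[8])[0])):
  b=(c-[45,55]).astype(int); q=cv2.resize(im["pixels"][b[1]:b[1]+90,b[0]:b[0]+90],(400,400),interpolation=cv2.INTER_CUBIC)
  print("crop origin",b,"scale",400/90)
  for h in H:
    u=(proj(im,h)[0]-b+.5)*400/90; cv2.circle(q,tuple(int(v) for v in u),1,(255,255,0),-1)
  o.append(q)
cv2.imwrite("pics/r7.png",np.hstack(o)[...,::-1])
```

```text
t30.55 pos [ 0.4816 -0.2732  0.2104] yaw -2.301 q6 1.56 F [ 0.3 -0.5 -0.3] M [-0.01  0.09  0.  ] w 0.0150
tilt world [0.133 0.022] along jaw -0.105 across 0.084
[(0.58, [295.5, 267.7], 168)]
[]
foot nominal [ 0.48158229 -0.2731808   0.10672642] [[295.25197027 284.08725783]] [[391.30797959 201.78612103]]
crop origin [251 243] scale 4.444444444444445
crop origin [344 147] scale 4.444444444444445
```

View pics/r7.png

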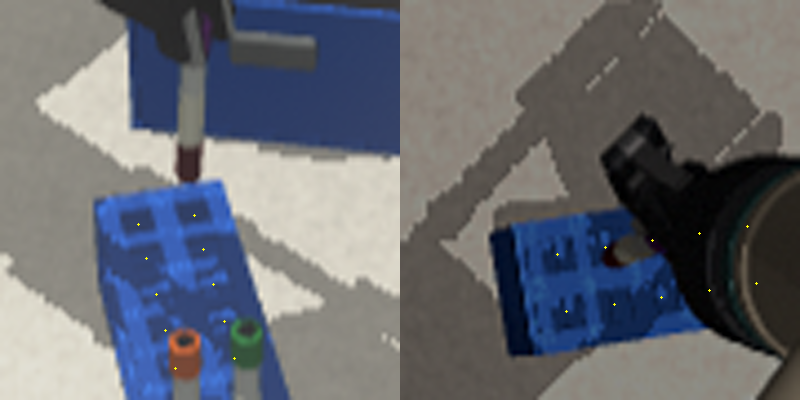

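Both views show the tube above the hole at rack (+15, +37.5). The foot is at raw (293,283) in side and (391,204) in top. The hole dots sit on the holes to within 1 px. I'll triangulate the dark-red foot to correct the aim.

```bash
cat > foot.py <<'E'
from h import *
S=st();tilt(S)
s,t=get_image('side'),get_image('top')
p=S["position"]; c=[]
for im in(s,t):
  h=hsv(im); m=((h[...,0]<12)|(h[...,0]>165))&(h[...,1]>90)&(h[...,2]<110)
  n=proj(im,p-[0,0,.092])[0]
  g,L,a,cc=cv2.connectedComponentsWithStats(m.astype(np.uint8))
  k=[i for i in range(1,g) if a[i,4]>5 and np.hypot(*(cc[i]-n))<20]; print([(a[i].tolist(),cc[i].round(1)) for i in k])
  c.append(cc[max(k,key=lambda i:a[i,4])])
P=tri(s,c[0],t,c[1]); print("red centroid",P.round(4),"resid",(proj(s,P)-c[0]).round(1),(proj(t,P)-c[1]).round(1),"vs TCP",(P-p).round(4))
x,y,a=.4745,-.319,.163
for i,j in((.015,.0375),): 
  H=np.array([x+np.cos(a)*i-np.sin(a)*j,y+np.sin(a)*i+np.cos(a)*j]); print("hole",H.round(4),"need",(H-P[:2]).round(4))
E
python3 foot.py
```

```text
t30.75 pos [ 0.4821 -0.2743  0.2118] yaw -2.301 q6 1.56 F [-0.2  0.1  0.1] M [-0.02  0.07 -0.01] w 0.0151
tilt world [0.135 0.02 ] along jaw -0.105 across 0.087
[]Traceback (most recent call last):
  File "foot.py", line 10, in <module>
    c.append(cc[max(k,key=lambda i:a[i,4])])
                ~~~^^^^^^^^^^^^^^^^^^^^^^^
ValueError: max() iterable argument is empty
```

```bash
sed -i 's/m=((h.*$/q=im["pixels"].astype(int); m=(q[...,0]>q[...,2]+12)\&(q[...,0]>1.35*q[...,1])\&(q[...,2]<90)/' foot.py
python3 - <<'E'
from h import *
s,t=get_image('side'),get_image('top')
print(s["pixels"][275:285,291:297].tolist()[::3]); print(t["pixels"][201:207:2,389:395].tolist())
E
python3 foot.py
```

```text
[[[79, 62, 61], [98, 90, 84], [118, 113, 105], [117, 113, 104], [103, 97, 90], [95, 79, 75]], [[65, 47, 48], [61, 43, 44], [60, 41, 43], [60, 42, 44], [60, 42, 43], [90, 68, 68]], [[63, 45, 46], [62, 43, 45], [61, 42, 45], [61, 42, 44], [59, 43, 44], [118, 97, 94]], [[150, 157, 176], [94, 110, 160], [57, 66, 112], [59, 79, 145], [72, 92, 157], [95, 125, 192]]]
[[[26, 56, 112], [31, 67, 134], [16, 25, 53], [15, 14, 37], [38, 32, 31], [50, 49, 47]], [[15, 35, 73], [18, 23, 51], [16, 0, 0], [12, 0, 0], [63, 61, 55], [61, 60, 53]], [[11, 28, 59], [14, 14, 33], [19, 0, 0], [18, 0, 0], [26, 7, 5], [52, 42, 35]]]
t30.95 pos [ 0.4819 -0.2745  0.2117] yaw -2.301 q6 1.56 F [-0.5 -0.   0.4] M [ 0.01  0.1  -0.  ] w 0.0150
tilt world [0.135 0.02 ] along jaw -0.105 across 0.087
[([291, 276, 5, 8, 34], array([292.9, 279.7]))]
[([391, 203, 4, 4, 9], array([392.1, 204.9]))]
red centroid [ 0.4753 -0.2718  0.1194] resid [[-0.6  0.1]] [[-0.  -0.6]] vs TCP [-0.0066  0.0027 -0.0923]
hole [ 0.4832 -0.2796] need [ 0.0079 -0.0078]
```

Emit:
{"op": "play_rows", "data": {"series": [{"fingers": 1,"dx": 4,"dy": -4,"dz": -8,"turn": 0},{"fingers": 1,"dx": 3,"dy": -3,"dz": -10,"turn": 0},{"fingers": 1,"dx": 0,"dy": 0,"dz": -7,"turn": 0},{"fingers": 1,"dx": 0,"dy": 0,"dz": 0,"turn": 0},{"fingers": 1,"dx": 0,"dy": 0,"dz": 0,"turn": 0}]}}

```text
clock: 31.47
position: [0.4894, -0.2825, 0.1834]
ee_rot: [0.066, -0.405, 0.912, -0.018]
contact_force: [0.1, 0.3, -0.5]
width: 0.0151
```

```bash
python3 foot.py
```

```text
t31.47 pos [ 0.4894 -0.2825  0.1834] yaw -2.302 q6 1.55 F [ 0.1  0.3 -0.5] M [-0.03  0.09 -0.02] w 0.0151
tilt world [0.134 0.02 ] along jaw -0.105 across 0.087
[([295, 288, 5, 7, 31], array([296.9, 290.8]))]
[([391, 201, 5, 3, 9], array([392.8, 202.2]))]
red centroid [ 0.4832 -0.2801  0.0921] resid [[-0.7  0.1]] [[-0.  -0.7]] vs TCP [-0.0063  0.0023 -0.0913]
hole [ 0.4832 -0.2796] need [0.     0.0006]
```

Emit:
{"op": "play_rows", "data": {"series": [{"fingers": 1,"dx": 0,"dy": 0,"dz": -5,"turn": 0},{"fingers": 1,"dx": 0,"dy": 0,"dz": -6,"turn": 0},{"fingers": 1,"dx": 0,"dy": 0,"dz": -6,"turn": 0},{"fingers": 1,"dx": 0,"dy": 0,"dz": -5,"turn": 0},{"fingers": 1,"dx": 0,"dy": 0,"dz": -4,"turn": 0},{"fingers": 1,"dx": 0,"dy": 0,"dz": 0,"turn": 0}]}}

```text
clock: 32.07
position: [0.4893, -0.2821, 0.1557]
ee_rot: [0.066, -0.405, 0.912, -0.019]
contact_force: [-0.7, -0.5, 0.2]
width: 0.0148
```

```bash
python3 -c "
from h import *
s=st();tilt(s)"
```

```text
t32.07 pos [ 0.4893 -0.2821  0.1557] yaw -2.301 q6 1.54 F [-0.7 -0.5  0.2] M [ 0.03  0.04 -0.  ] w 0.0148
tilt world [0.135 0.02 ] along jaw -0.105 across 0.088
```

Emit:
{"op": "play_rows", "data": {"series": [{"fingers": 1,"dx": -0.5,"dy": 0,"dz": -4,"turn": 0},{"fingers": 1,"dx": -0.5,"dy": 0,"dz": -4,"turn": 0},{"fingers": 1,"dx": -0.5,"dy": 0,"dz": -4,"turn": 0},{"fingers": 1,"dx": 0,"dy": 0,"dz": -4,"turn": 0},{"fingers": 1,"dx": 0,"dy": 0,"dz": 0,"turn": 0}]}}

```text
clock: 32.48
position: [0.4877, -0.2821, 0.138]
ee_rot: [0.066, -0.405, 0.912, -0.019]
contact_force: [-0.4, 0.2, -0.5]
width: 0.0152
```

```bash
python3 -c "
from h import *
s=st();tilt(s)"
```

```text
t32.48 pos [ 0.4877 -0.2821  0.138 ] yaw -2.301 q6 1.53 F [-0.4  0.2 -0.5] M [0.1  0.08 0.04] w 0.0152
tilt world [0.135 0.02 ] along jaw -0.105 across 0.088
```

Emit:
{"op": "play_rows", "data": {"series": [{"fingers": 1,"dx": 0,"dy": 0,"dz": -4,"turn": 0},{"fingers": 1,"dx": 0,"dy": 0,"dz": -4,"turn": 0},{"fingers": 1,"dx": 0,"dy": 0,"dz": -3,"turn": 0},{"fingers": 1,"dx": 0,"dy": 0,"dz": 0,"turn": 0}]}}

```text
clock: 32.82
position: [0.4878, -0.2821, 0.1259]
ee_rot: [0.066, -0.405, 0.912, -0.019]
contact_force: [-0.5, -0.2, -1.2]
width: 0.0154
```

```bash
python3 -c "
from h import *
s=st();tilt(s)"
```

```text
t32.82 pos [ 0.4878 -0.2821  0.1259] yaw -2.301 q6 1.52 F [-0.5 -0.2 -1.2] M [-0.01  0.1  -0.05] w 0.0154
tilt world [0.136 0.02 ] along jaw -0.105 across 0.088
```

Emit:
{"op": "play_rows", "data": {"series": [{"fingers": 1,"dx": 0,"dy": 0,"dz": -3,"turn": 0},{"fingers": 1,"dx": 0,"dy": 0,"dz": -3,"turn": 0},{"fingers": 1,"dx": 0,"dy": 0,"dz": -3,"turn": 0},{"fingers": 1,"dx": 0,"dy": 0,"dz": -2,"turn": 0},{"fingers": 1,"dx": 0,"dy": 0,"dz": 0,"turn": 0}]}}

```text
clock: 33.23
position: [0.4879, -0.282, 0.1138]
ee_rot: [0.066, -0.405, 0.912, -0.019]
contact_force: [-0.1, 0.0, 0.8]
width: 0.0153
```

```bash
python3 -c "
from h import *
s=st();tilt(s)"
```

```text
t33.23 pos [ 0.4879 -0.282   0.1138] yaw -2.301 q6 1.52 F [-0.1  0.   0.8] M [0.09 0.05 0.02] w 0.0153
tilt world [0.136 0.02 ] along jaw -0.105 across 0.088
```

Emit:
{"op": "play_rows", "data": {"series": [{"fingers": 1,"dx": 0,"dy": 0,"dz": -3,"turn": 0},{"fingers": 1,"dx": 0,"dy": 0,"dz": -1,"turn": 0},{"fingers": 0.5,"dx": 0,"dy": 0,"dz": 0,"turn": 0},{"fingers": 0.3,"dx": 0,"dy": 0,"dz": 0,"turn": 0},{"fingers": 0.1,"dx": 0,"dy": 0,"dz": 0,"turn": 0},{"fingers": 0.1,"dx": 0,"dy": 0,"dz": 0,"turn": 0},{"fingers": 0.1,"dx": 0,"dy": 0,"dz": 0,"turn": 0},{"fingers": 0.1,"dx": 0,"dy": 0,"dz": 8,"turn": 0},{"fingers": 0.1,"dx": 0,"dy": 0,"dz": 15,"turn": 0},{"fingers": 0.1,"dx": 0,"dy": 0,"dz": 25,"turn": 0},{"fingers": 0.1,"dx": 0,"dy": 0,"dz": 30,"turn": 0},{"fingers": 0.1,"dx": -10,"dy": 0,"dz": 30,"turn": 0},{"fingers": 0.1,"dx": -25,"dy": 0,"dz": 25,"turn": 0},{"fingers": 0.1,"dx": -30,"dy": 0,"dz": 0,"turn": 0},{"fingers": 0.1,"dx": -30,"dy": 0,"dz": 0,"turn": 0},{"fingers": 0.1,"dx": -30,"dy": 0,"dz": 0,"turn": 0},{"fingers": 0.1,"dx": 0,"dy": 0,"dz": 0,"turn": 0},{"fingers": 0.1,"dx": 0,"dy": 0,"dz": 0,"turn": 0}]}}

```text
clock: 34.73
position: [0.3594, -0.2826, 0.2562]
ee_rot: [0.067, -0.406, 0.911, -0.025]
contact_force: [0.4, -0.4, -0.6]
width: 0.0384
```

Run:
```python
from h import *
S=st()
s,t=get_image('side'),get_image('top')
V=lambda im:cv2.inRange(hsv(im),(125,40,20),(170,255,255))
for im in(s,t):
  n=proj(im,[.483,-.28,.102])[0]; g,L,a,cc=cv2.connectedComponentsWithStats(V(im)); print("expected stopper",n.round(1),[(a[i,4],cc[i].round(1)) for i in range(1,g) if a[i,4]>8 and np.hypot(*(cc[i]-n))<25])
  print([(round(d["p"],2),np.round(d["xy"],1).tolist()) for d in masks_of(im,"cap")],proj(im,[.515,.346,.03]).round(1))
o=np.hstack([cv2.resize(s["pixels"][150:350,220:420],(400,400),interpolation=cv2.INTER_CUBIC),cv2.resize(t["pixels"][100:300,260:460],(400,400),interpolation=cv2.INTER_CUBIC)])
cv2.imwrite("pics/f8.png",o[...,::-1])
```

```text
t34.73 pos [ 0.3594 -0.2826  0.2562] yaw -2.298 q6 1.36 F [ 0.4 -0.4 -0.6] M [-0.03  0.03  0.05] w 0.0384
expected stopper [296.  287.7] [(np.int32(58), array([298.1, 287.9]))]
[(0.85, [260.8, 204.1]), (0.68, [294.2, 167.7])] [[298.  167.5]]
expected stopper [393.8 201.3] [(np.int32(45), array([395.1, 199.5]))]
[(0.92, [123.3, 185.0]), (0.72, [207.7, 241.9])] [[126.  185.2]]
```

View pics/f8.png

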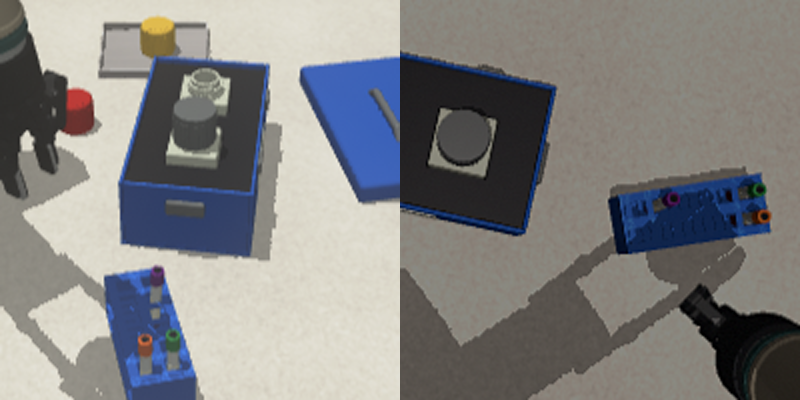

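The purple tube stands in the rack hole at raw (298,288) side and (395,200) top, its stopper at the expected height. The cap is upright in the tray, the canister is in its pocket, the bystanders look unmoved and the gripper is clear. Handing in.

```bash
python3 -c "
from rig import *
print(sign_off())"
```

```text
the job is handed in; nothing more can be done
None
```

I unscrewed the yellow cap in two grips and set it upright in the steel tray. I then stood the purple-stoppered tube in the free rack hole at x = +15, y = +37.5 mm. The job was handed in at about 35 s of the 72 s; no verdict was reported.

**What the last pictures showed**
- **Cap:** it stands upright in the tray. An earlier fit, right after release, put it at (0.515, 0.346) m with its base on the tray floor.
- **Tube:** the stopper appears in both views within about 2 px of where a seated tube should be. It sits about 4 mm to one side in the side view, which suggests a lean of roughly 0.05 rad; the limit is 0.2.
- **Everything else:** the canister is in its pocket, and the grey-capped canister and the two rack tubes look unmoved. The gripper is clear of everything.

**What did not go as planned**
- The tool picked up a tilt of about 0.13–0.18 rad during fast combined turns and moves. I could not undo it with the moves available.
- I gripped the tube with that tilt. At the rack I measured how far its foot was off and corrected the aim before lowering it; the wrist force stayed around 1 N on the way in.
- The two cameras disagreed by about 0.7 px (roughly 1–1.5 mm) on the foot position.

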